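Gauge the bored float body and hold the tip to the reading lens

TASK

Check the bore of the green float body in the fixture: take the depth gauge with the longer rod out of its cradle, push its rod gently down the sloping guide tube until the collar stops against the tube's mouth, and draw it right out again. Then hold the rod level and still with its tip just over the point of the pin on the reading stand, in line with the middle of the lens, touching nothing, and finish like that, with the gauge still held in the gripper. Leave the shorter gauge and everything else on the bench where it is.

Things in the scene. Friction and masses are not known exactly. Their poses are not given: they have to be found in the camera images.
- long_gauge: gauge to use, 0.08-0.17 kg, in one line: black square handle (16 x 16, x = -118 to -8 mm), steel collar (38 mm dia., x = -8 to 0), steel rod (10 mm dia., tip at x = +100). Origin on the axis at the collar's front face; x runs to the tip, z up as it lies in its cradle. Grip it across the handle (16 mm), best at its middle, x = -63
- long_gauge_tip (a point): centre of the end face of the long gauge's rod; axes as long_gauge
- short_gauge: a gauge of the same make whose rod is only 55 mm long; not to be used or moved. Origin and axes as for the long one
- long_cradle: fixed cradle of the long gauge: base 185 x 56 x 12 mm, two wooden rests 10 mm thick under the handle's rear (x = -47 mm) and the rod (x = +93), lips 1.5 mm beside the gauge, open above. Origin on the bench under the handle's middle; x to the gauge's tip, z up. Gauge axis 55 mm above the bench, level. The two cradles may swap places
- guide_tube: fixed steel tube on the grey fixture. Origin: centre of its mouth, 165 mm above the bench; x runs down the bore, 30 degrees below level; y level; z up, square to the bore. Mouth flared: 28 mm inside, 36 outside; from 16 mm in a straight 16 mm bore. Rod space is free to 115 mm deep, so the collar meets the rim first. Free space behind the mouth
- reading_stand: fixed stand: dark base, pointed steel pin 12 mm thick at the origin, its point 162 mm above the bench, and an upright round lens (92 mm over its frame), its middle 65 mm beyond the pin along x, 187 mm above the bench. Origin on the bench under the pin; x from pin to lens (roughly away from the robot), y along the lens's face, z up
- reading_point (a point): where the gauge's tip must be held: 25 mm straight above the pin's point, level with the middle of the lens, 187 mm above the bench
- glue_bottle: bystander: clear bottle, 48 mm diameter, 120 mm tall; origin under it
- jar: bystander: glass jar with a lid, 60 mm diameter, 60 mm tall; origin under it
- cup: bystander: clear cup, 72 mm across, 90 mm tall; origin under it
- brush: bystander: small brush lying flat
- thread_spool: bystander: spool, 52 mm diameter, 35 mm tall; origin under it
- float_tray: bystander: open tray 120 x 180 x 35 mm; origin under its middle
There are look-alikes about, which are no part of the job. What is shaped like the reading_stand but blue is not meant.

How it is judged:
By the outcome, as a careful person would: the job done as asked, in the order asked, and still so for the second after the job is handed in, while the arm keeps its last pose, push and grip.
It also fails if it takes over 45 s, if anything falls off the work surface, if the arm or the gripper's body presses on something with over 40 N, if the wrist force passes 120 N, or if a joint passes its speed limit or range.

ROBOT

A 6-joint arm with a two-finger parallel gripper is mounted at the origin on the work surface. World frame = base frame: x ahead of the robot, y to its left, z up, the work surface at z = 0. Lengths are in m, angles in degrees, forces in N, time in s.
With the tool pointing down it reaches from about 0.35 to 0.875 m from the base axis. Payload 15.5 kg.
Tool frame: the origin (TCP) lies midway between the tips of the shut fingers; the grasp point (between the pads) lies 19 mm behind it (bot.pinch_z is the distance from the TCP to the grasp point, in m); z points along the fingers, y is the direction in which the jaws open and shut (so a half turn about z gives the same grasp; the last joint's range is limited). The gripper opens to 85 mm and grips with 20 to 120 N. Pads are 22 mm wide; open, the fingers measure 114 mm over their backs; the gripper's body (76 mm by 85 mm) begins 54 mm behind the grasp point. The pads swing forward as they close: fully open they stand 13 mm farther back than shut.
Start: joints at [-77.664, 28.281, 77.091, -0, 74.628, -5.472], TCP at [0.191, -0.595, 0.231] pointing down, gripper open.
Joint ranges: [-166.48, 166.48], [-47.26, 123.95], [12.59, 153.08], [-70.14, 250.14], [6.76, 159.57], [-176.63, 176.63]. Speed limits (degrees/s): [108.29, 108.29, 147.25, 172.46, 172.46, 172.46].

INTERFACE

Orientations are given as a 3x3 rotation matrix whose columns are the frame's x, y, z axes.
In Python, from cell import bot gives the robot as it stands.
- The arm moves only by the tool apply_moves, never from a script. Its argument "rows" is a list of rows, each a list of 3 entries, a list of its own where there are three numbers: the shift along the tool's x, y, z in m, then the turn, a rotation vector about the tool's x, y, z in degrees, then the finger opening in m, from 0 to 0.0854. In form: [[[tx, ty, tz], [wx, wy, wz], grip], ...]. A call has 1 to 8 rows; each row is the pose to reach, as a shift and turn from the pose commanded when the call began, along the tool's axes at that moment; what a row does not reach only later rows make up. A row lasts 1/10 s, in which the tool goes at most 50 mm and 8.59 degrees, less where a joint would pass 70% of its speed; a pose out of reach is approached as far as the arm can. A call with a gripper value outside its range is refused whole. The fingers move at their own pace and stop on an object; the grip force is fixed at half the most. Time passes only in rows, so rows that repeat a pose let the fingers close. It gives the time, the measured TCP pose, the force and the opening at its end, in the units of the state.
- bot.state(): the state, without advancing time (a new reading comes with each control period).
- bot.camera(name): name is "side" or "top" or "wrist"; returns a dict with "img" (400x640x3 uint8, red, green, blue), "range_z" (400x640 float32, m along the optical axis (not along the pixel's ray), 0 where there is no reading), "fx", "fy", "cx", "cy" (pixels), "R" (3x3) and "t" (3): a world point X has camera coordinates R X + t; the wrist camera has in their place "T_tool_cam" (4x4, takes a point from camera to tool coordinates, whose origin is the TCP and whose axes are the flange's). Camera axes: x right, y down, z forward; pixel columns grow to the right and rows downward; lengths in m; the calibration is good to about 2 mm. A picture is of the moment at which its call begins: read the wrist's pose just before it.
- bot.sign_off(): hands the job in, once; it reports no verdict.
The state is a dict: "time_s": time; "joint_positions": joint angles; "dq": joint speeds; "joint_torque": joint torques, N m; "tool_pos": TCP position; "eef_rot": TCP orientation; "wrist_force": force on the tool from outside, world axes, zero at the start; "torque": the same for the moment, N m; "finger_gap": opening from 0.0 (shut) to 1.0 (fully open).
Only numpy, scipy, OpenCV 4.12 (cv2) and the standard library are available. Lean on these libraries where they do the work, as an engineer would, in place of code of your own. Each camera call takes 0.05 s, during which the arm holds its last target.

## Working session

There is one attempt and no reset: what is moved stays moved. The work goes in short steps, Python scripts to look and compute and a tool call to move; the robot and the scene stay as the last step left them, time stands still between calls to the robot, and variables do not carry over. Pictures are saved under pics/ and viewed, and the job is handed in when it is done.

Besides the shell and the picture viewer there is one more tool, called after "Call:" in YAML: its name, and indented under it one key for each argument. apply_moves: Moves the arm, as the interface text tells. Its arguments: {"type":"object","properties":{"rows":{"type":"array","items":{"type":"array"}}},"required":["rows"]}

```bash
ls; mkdir -p pics
python3 - <<'E'
from cell import bot
import cv2,numpy as np
s=bot.state();print(s)
for n in("side","top","wrist"):
    c=bot.camera(n);cv2.imwrite(f"pics/{n}0.png",c["img"][:,:,::-1]);np.savez(f"{n}0.npz",**c)
    print(n,{k:np.round(v,4).tolist() for k,v in c.items() if k not in("img","range_z") and not isinstance(v,str)})
print(bot.pinch_z)
E
```

```text
pics
{'time_s': 0.0, 'joint_positions': array([-7.76649352e+01,  2.83147168e+01,  7.71283431e+01,  3.52696745e-04,
        7.46281108e+01, -5.47122554e+00]), 'dq': array([ 0.00238675,  0.05158517,  0.00103609,  0.03041119,  0.13506868,
       -0.05816121]), 'joint_torque': array([ 2.89554024e-03, -8.82149649e+01, -3.83865023e+01,  1.29946798e-04,
        1.00329294e-02,  7.60211520e-07]), 'tool_pos': array([ 0.19105615, -0.5946948 ,  0.23069491]), 'eef_rot': array([[ 9.52096342e-01,  3.05798116e-01, -2.59562392e-04],
       [ 3.05798201e-01, -9.52095575e-01,  1.21475436e-03],
       [ 1.24341390e-04, -1.23593689e-03, -9.99999228e-01]]), 'wrist_force': array([-0.06785048, -0.36706682, -0.3966736 ]), 'torque': array([-0.03367032, -0.01163265,  0.01551408]), 'finger_gap': 0.9965194132781199}
side {'fx': 441.4501, 'fy': 441.4501, 'cx': 315.4758, 'cy': 195.2971, 'R': [[-0.7504, -0.6607, 0.0184], [-0.4041, 0.4365, -0.8039], [0.523, -0.6107, -0.5945]], 't': [0.4149, 0.3016, 1.2313]}
top {'fx': 466.2914, 'fy': 466.2914, 'cx': 319.1255, 'cy': 207.4713, 'R': [[-0.0158, -0.9999, -0.0009], [-0.9947, 0.0159, -0.1016], [0.1016, -0.0007, -0.9948]], 't': [0.0365, 0.509, 1.4308]}
wrist {'fx': 349.4585, 'fy': 349.4585, 'cx': 321.1592, 'cy': 203.2117, 'T_tool_cam': [[-0.0009, -0.9514, -0.308, 0.0784], [1.0, -0.0006, -0.0011, -0.0004], [0.0009, -0.308, 0.9514, -0.1419], [0.0, 0.0, 0.0, 1.0]]}
0.0187
```

View pics/top0.png

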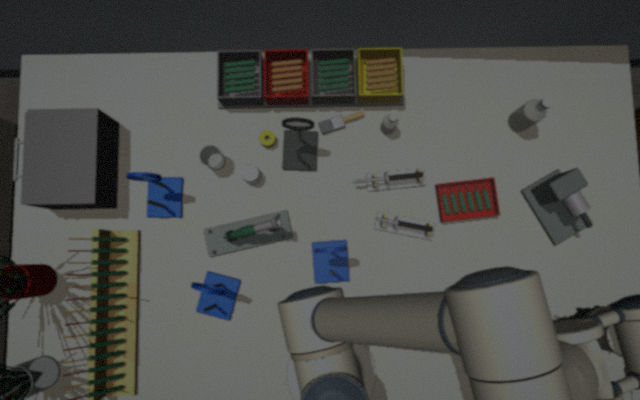

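View pics/side0.png

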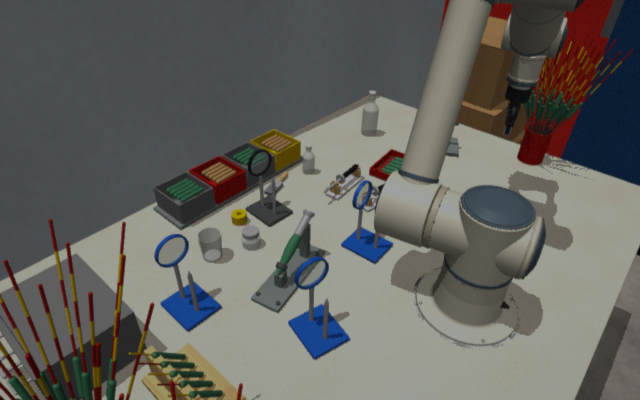

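View pics/wrist0.png

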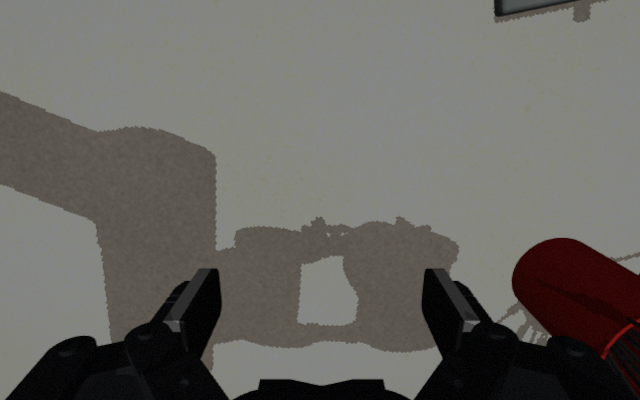

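The top view shows gauge candidates at px (390,180) and (405,226). The stand candidates are dark (300,150) and blue (163,197), (330,260), (218,295). The fixture is at (250,232). I'll crop closer.

Run:
```python
import cv2,numpy as np
t=cv2.imread("pics/top0.png");s=cv2.imread("pics/side0.png")
a=cv2.resize(t[155:245,345:445],None,fx=6,fy=6,interpolation=cv2.INTER_CUBIC)
cv2.imwrite("pics/c1.png",cv2.convertScaleAbs(a,alpha=1.3))
a=cv2.resize(t[110:260,195:335],None,fx=4,fy=4,interpolation=cv2.INTER_CUBIC);b=cv2.convertScaleAbs(a,alpha=1.3);cv2.imwrite("pics/c2.png",b)
a=cv2.resize(s[140:310,230:400],None,fx=3.5,fy=3.5,interpolation=cv2.INTER_CUBIC);cv2.imwrite("pics/c3.png",cv2.convertScaleAbs(a,alpha=1.3))
```

```text
(no output)
```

View pics/c1.png

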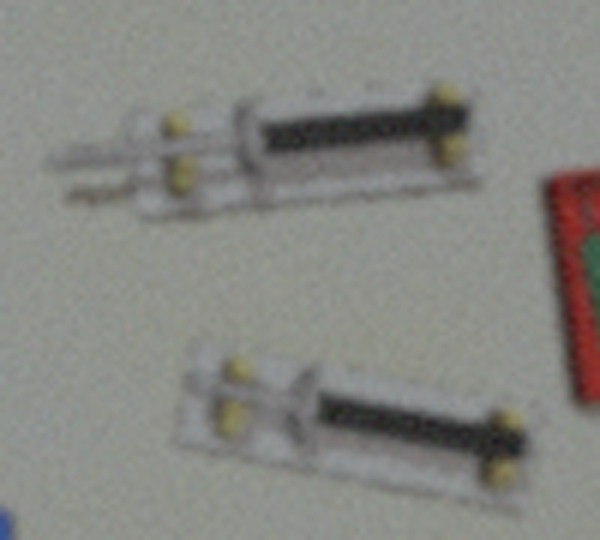

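View pics/c2.png

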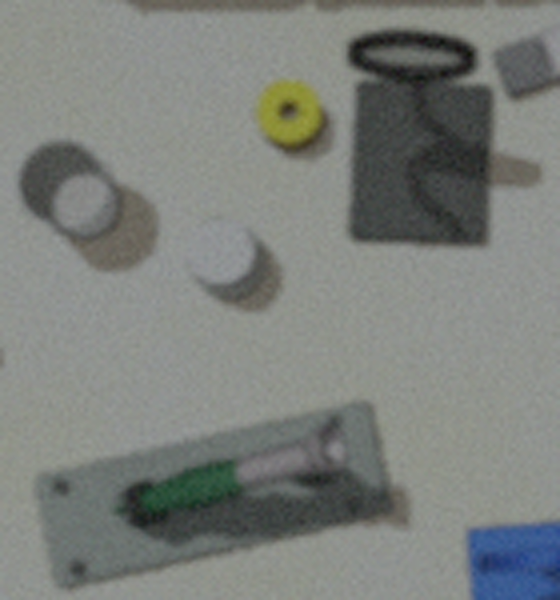

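View pics/c3.png

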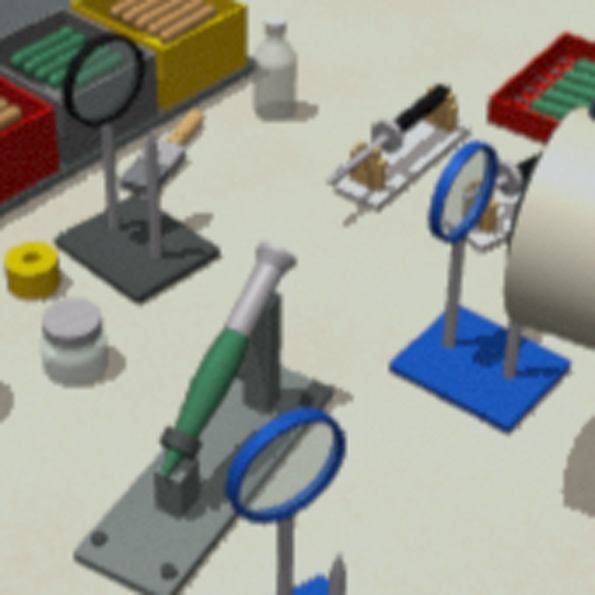

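The candidates for the gauge are (390,180), whose rod overhangs well past its front rest, and (405,226), whose rod ends just past its rest and is the short one. I choose (390,180). For the stand I choose the dark one at (300,150), since the blue ones are decoys. Next I'll measure.

```bash
cat > h.py <<'E'
import numpy as np,cv2
def load(n): return dict(np.load(n))
def cam(c,s=None):
    if "R" in c: return c["R"].T, -c["R"].T@c["t"]
    T=c["T_tool_cam"];R=s["eef_rot"];return R@T[:3,:3], R@T[:3,3]+s["tool_pos"]
def ray(c,p,s=None):
    R,o=cam(c,s);d=R@np.array([(p[0]-c["cx"])/c["fx"],(p[1]-c["cy"])/c["fy"],1.]);return o,d
def onz(c,p,z,s=None):
    o,d=ray(c,p,s);return o+d*(z-o[2])/d[2]
def dep(c,s=None):
    R,o=cam(c,s);z=c["range_z"];v,u=np.mgrid[:z.shape[0],:z.shape[1]]
    P=np.stack([(u-c["cx"])/c["fx"]*z,(v-c["cy"])/c["fy"]*z,z],-1)@R.T+o;P[z<=0]=np.nan;return P
def proj(c,X,s=None):
    R,o=cam(c,s);q=R.T@(np.asarray(X)-o);return np.array([c["fx"]*q[0]/q[2]+c["cx"],c["fy"]*q[1]/q[2]+c["cy"]])
def tri(c1,p1,c2,p2,s1=None,s2=None):
    o1,d1=ray(c1,p1,s1);o2,d2=ray(c2,p2,s2);d1/=np.linalg.norm(d1);d2/=np.linalg.norm(d2)
    k=np.linalg.lstsq(np.stack([d1,-d2],1),o2-o1,rcond=None)[0];a=o1+k[0]*d1;b=o2+k[1]*d2;return (a+b)/2,np.linalg.norm(a-b)
E
python3 - <<'E'
from h import *
t=load("top0.npz");s=load("side0.npz");g=t["img"].astype(int)
m=np.zeros(g.shape[:2],np.uint8);m[160:195,385:430]=(g[160:195,385:430].max(-1)<70)
n,l,st,ce=cv2.connectedComponentsWithStats(m);i=1+st[1:,4].argmax();ys,xs=np.where(l==i)
r=cv2.minAreaRect(np.stack([xs,ys],1).astype(np.float32));b=cv2.boxPoints(r);print(r)
print("handle corners z.063",[onz(t,p,.063).round(4).tolist() for p in b],"c",onz(t,ce[i],.063))
print("tip",onz(t,(353.3,181.7),.058))
P=dep(t)
print("depth handle",P[int(ce[i][1]),int(ce[i][0])],"n valid",np.isfinite(P[...,2]).mean(), "bench z",np.nanmedian(P[..., 2]))
# mouth: top px ~ (277,220); depth
for nm,c,p in(("top",t,(277,221)),("side",s,(307,212)),("side",s,(303,215))): print(nm,dep(c)[p[1],p[0]])
# stand base dark (z ~?) 
print("base c",onz(t,(195+105,110+41),.01), "lens t",dep(t)[124,285],"lens",dep(s)[163,252])
# pin point: side c3 (152,138)
p=(230+152/3.5,140+138/3.5);print("pinpx",p,"onz.162",onz(s,p,.162)); 
print("lens mid (side ellipse c3 105,80)",onz(s,(230+105/3.5,140+80/3.5),.187))
print("lens top-view c3",onz(t,(195+412/4,110+55/4),.187))
print("mouth side c3 (278,262)->",onz(s,(230+275/3.5,140+258/3.5),.165),"top",onz(t,(195+330/4,110+448/4),.165))
E
```

```text
((405.52252197265625, 175.67396545410156), (32.92179870605469, 10.905131340026855), 3.945185899734497)
handle corners z.063 [[0.5869, -0.186, 0.063], [0.6206, -0.1894, 0.063], [0.612, -0.2899, 0.063], [0.5783, -0.2863, 0.063]] c [ 0.59738014 -0.24098769  0.063     ]
tip [ 0.58410122 -0.07780648  0.058     ]
depth handle [ 0.59771168 -0.23855423  0.06704102] n valid 0.99584375 bench z 0.0022101892682083735
top [0.45964607 0.14867439 0.15452915]
side [0.45045959 0.15806096 0.17504517]
side [0.45984975 0.16476663 0.16281193]
base c [0.69359724 0.08668001 0.01      ] lens t [0.73226927 0.12137591 0.1856676 ] lens [0.72949663 0.1148427  0.200478  ]
pinpx (273.42857142857144, 179.42857142857144) onz.162 [0.65319448 0.09512738 0.162     ]
lens mid (side ellipse c3 105,80) [0.72755802 0.08268857 0.187     ]
lens top-view c3 [0.73201793 0.08450116 0.187     ]
mouth side c3 (278,262)-> [0.45017996 0.15150812 0.165     ] top [0.45602321 0.14633968 0.165     ]
```

Run:
```python
from h import *
t=load("top0.npz");P=dep(t)[160:250,500:610].reshape(-1,3);P=P[(P[:,2]>.03)&(P[:,2]<.5)];print(P.min(0),P.max(0))
s=np.array([.191056,-.594695,.23069])
R=np.array([[.9521,.3058,-.00026],[.3058,-.9521,.0012],[.0001,-.0012,-1]])
for g in([.58,-.24,.33],[.45,-.36,.35]): print(R.T@(np.array(g)-s))
```

```text
[ 0.42994658 -0.76235646  0.03027081] [ 0.60046655 -0.5300031   0.15834795]
[ 0.47878924 -0.21888521 -0.09898549]
[ 0.31832224 -0.14441121 -0.11909569]
```

Call:
apply_moves:
  rows:
    - [[0.05,-0.02,-0.03],[0,0,-8],0.085]
    - [[0.1,-0.04,-0.06],[0,0,-16],0.085]
    - [[0.15,-0.065,-0.09],[0,0,-24],0.085]
    - [[0.19,-0.085,-0.1],[0,0,-32],0.085]
    - [[0.23,-0.105,-0.1],[0,0,-40],0.085]
    - [[0.27,-0.125,-0.1],[0,0,-48],0.085]
    - [[0.31,-0.145,-0.1],[0,0,-56],0.085]
    - [[0.35,-0.16,-0.1],[0,0,-64],0.085]

```text
time_s: 0.95
tool_pos: [0.4708, -0.3385, 0.3315]
eef_rot: [[0.137, 0.991, 0.0], [0.991, -0.137, -0.0], [-0.0, 0.0, -1.0]]
wrist_force: [0.3, -1.7, 0.4]
finger_gap: 0.995
```

```bash
cat >> h.py <<'E'
def rel(s,goal,Rg=None):
    from scipy.spatial.transform import Rotation as Ro
    R=s["eef_rot"];a=R.T@(np.array(goal)-s["tool_pos"])
    w=None if Rg is None else Ro.from_matrix(R.T@Rg).as_rotvec(degrees=True)
    return a.round(4),None if w is None else w.round(2)
def Rgauge(yaw,pitch=0):
    "tool x along gauge x at yaw, pitch deg below level; tool y level"
    y,p=np.radians([yaw,pitch]);x=np.array([np.cos(y)*np.cos(p),np.sin(y)*np.cos(p),-np.sin(p)])
    yy=np.array([np.sin(y),-np.cos(y),0]);return np.stack([x,yy,np.cross(x,yy)],1)
E
python3 - <<'E'
from h import *
from cell import bot
s=bot.state();print(s["tool_pos"],s["joint_positions"],s["wrist_force"]);print(rel(s,[.58,-.22,.33],Rgauge(94.8)))
E
```

```text
[ 0.4708304  -0.33852165  0.33146794] [-4.16131848e+01  1.99908779e+01  7.49659393e+01 -2.82332601e-03
  8.50393888e+01 -3.37453331e+01] [ 0.30572154 -1.68843734  0.37031831]
(array([0.1323, 0.0919, 0.0015]), array([  0.  ,   0.  , -12.67]))
```

Call:
apply_moves:
  rows:
    - [[0.03,0.025,0],[0,0,-5],0.085]
    - [[0.065,0.05,0],[0,0,-9],0.085]
    - [[0.1,0.075,0],[0,0,-12.7],0.085]
    - [[0.132,0.092,0],[0,0,-12.7],0.085]
    - [[0.132,0.092,0],[0,0,-12.7],0.085]
    - [[0.132,0.092,0],[0,0,-12.7],0.085]

```text
time_s: 1.55
tool_pos: [0.5799, -0.2222, 0.3309]
eef_rot: [[-0.08, 0.997, -0.001], [0.997, 0.08, 0.0], [0.0, -0.001, -1.0]]
wrist_force: [0.3, -0.8, 0.4]
finger_gap: 0.998
```

Run:
```python
from h import *
from cell import bot
s=bot.state();c=bot.camera("wrist");np.savez("w1.npz",**c);np.savez("s1.npz",**s);cv2.imwrite("pics/w1.png",c["img"][:,:,::-1])
print(s["tool_pos"],s["joint_positions"])
for X in([.598,-.24,.063],[.584,-.078,.055],[.6,-.29,.055]): print(proj(c,X,s))
```

```text
[ 0.57988762 -0.22218366  0.33088558] [-2.64648837e+01  2.37382056e+01  6.90897888e+01 -1.26682646e-02
  8.72106047e+01 -3.10562692e+01]
[335.7329117  176.38548147]
[336.32140992  27.99961006]
[333.43154011 213.35394909]
```

View pics/w1.png

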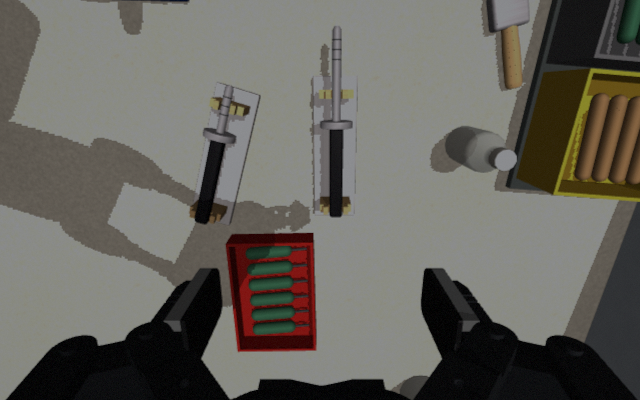

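The wrist view shows the long gauge with its tip at (337,27), handle from (337,131) to (335,216) and the collar at row 125. The short gauge is at (215,160). Now I'll refine the pose.

Run:
```python
from h import *
c=load("w1.npz");s=load("s1.npz");g=c["img"].astype(int)
m=np.zeros((400,640),np.uint8);m[132:220,320:352]=g[132:220,320:352].max(-1)<60
n,l,st,ce=cv2.connectedComponentsWithStats(m);i=1+st[1:,4].argmax();ys,xs=np.where(l==i);print(st[i])
for y0 in(136,150,165,180,200):
    q=xs[ys==y0];print(y0,q.min(),q.max(),onz(c,((q.min()+q.max())/2,y0),.063,s).round(4))
print("rear",onz(c,(335.5,ys.max()),.06,s),"front",onz(c,(336,ys.min()),.063,s),"tip",onz(c,(337,26.5),.055,s))
for y0 in(40,60,80,110):
    q=np.where(g[y0,325:350].min(-1)>0)[0];print(y0,g[y0,326:348].mean(-1).astype(int))
```

```text
[ 321  132   22   85 1094]
136 330 342 [ 0.5939 -0.1921  0.063 ]
150 330 341 [ 0.5948 -0.2084  0.063 ]
165 330 341 [ 0.5964 -0.2262  0.063 ]
180 330 341 [ 0.5981 -0.2445  0.063 ]
200 324 342 [ 0.5974 -0.2699  0.063 ]
rear [ 0.60258296 -0.29154909  0.06      ] front [ 0.59347026 -0.18757     0.063     ] tip [ 0.58459513 -0.07648353  0.055     ]
40 [136 136 135 134 136 121  78  61  79 103 114 115 112  97  77  93 138 137
 139 137 138 135]
60 [ 87 102 125 131 135 121  78  74  91 104 121 129 104  93  78 101 137 137
 137 136 137 136]
80 [107 108 108 107 119 125  86  86 106 123 134 130 119 103  98 123 141 140
 139 139 140 139]
110 [105 106 107 107 110 110  89  93 113 127 135 125 112  93 103 139 141 140
 141 140 141 140]
```

Run:
```python
from h import *
s=load("s1.npz");print(rel(s,[.598,-.239,.15],Rgauge(94.72)),rel(s,[.598,-.239,.0365],Rgauge(94.72)))
```

```text
(array([-0.0182,  0.0168,  0.1809]), array([-0.04, -0.01, -0.13])) (array([-0.0183,  0.0169,  0.2944]), array([-0.04, -0.01, -0.13]))
```

Call:
apply_moves:
  rows:
    - [[-0.006,0.006,0.04],[0,0,0],0.05]
    - [[-0.012,0.011,0.08],[0,0,0],0.05]
    - [[-0.018,0.017,0.12],[0,0,0],0.05]
    - [[-0.018,0.017,0.16],[0,0,0],0.05]
    - [[-0.018,0.017,0.19],[0,0,0],0.05]
    - [[-0.018,0.017,0.21],[0,0,0],0.05]
    - [[-0.018,0.017,0.22],[0,0,0],0.05]
    - [[-0.018,0.017,0.22],[0,0,0],0.05]

```text
time_s: 2.4
tool_pos: [0.5971, -0.24, 0.1104]
eef_rot: [[-0.077, 0.997, -0.002], [0.997, 0.077, 0.001], [0.001, -0.002, -1.0]]
wrist_force: [-0.2, -0.8, 0.4]
finger_gap: 0.59
```

Run:
```python
from h import *
from cell import bot
s=bot.state();c=bot.camera("wrist");np.savez("w2.npz",**c);np.savez("s2.npz",**s);cv2.imwrite("pics/w2.png",c["img"][:,:,::-1])
print(s["tool_pos"],rel(s,[.598,-.239,.0365],Rgauge(94.72)),s["finger_gap"])
```

```text
[ 0.59714645 -0.24001105  0.11035253] (array([0.0009, 0.0011, 0.0739]), array([-0.09, -0.05, -0.28])) 0.5895499231280338
```

View pics/w2.png

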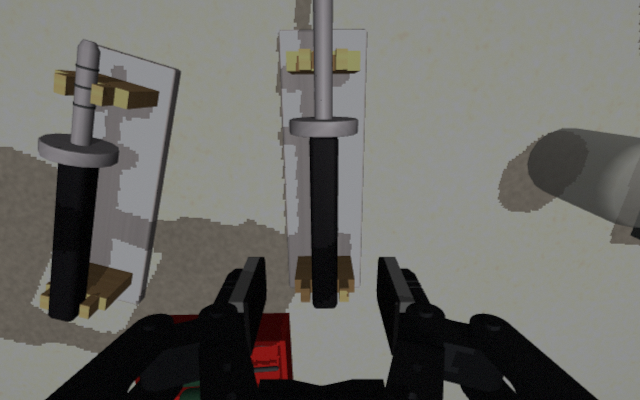

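Call:
apply_moves:
  rows:
    - [[0.001,0.001,0.03],[0,0,-0.3],0.05]
    - [[0.001,0.001,0.055],[0,0,-0.3],0.05]
    - [[0.001,0.001,0.07],[0,0,-0.3],0.05]
    - [[0.001,0.001,0.074],[0,0,-0.3],0.05]
    - [[0.001,0.001,0.074],[0,0,-0.3],0.05]
    - [[0.001,0.001,0.074],[0,0,-0.3],0.05]

```text
time_s: 3.05
tool_pos: [0.5997, -0.2388, 0.0385]
eef_rot: [[-0.084, 0.996, 0.002], [0.996, 0.084, -0.001], [-0.001, 0.002, -1.0]]
wrist_force: [0.5, 0.3, 1.2]
finger_gap: 0.581
```

Call:
apply_moves:
  rows:
    - [[0,0,0],[0,0,0],0.0]
    - [[0,0,0],[0,0,0],0.0]
    - [[0,0,0],[0,0,0],0.0]
    - [[0,0,0],[0,0,0],0.0]
    - [[0,0,0],[0,0,0],0.0]
    - [[0,0,0],[0,0,0],0.0]
    - [[0,0,0],[0,0,0],0.0]
    - [[0,0,0],[0,0,0],0.0]

```text
time_s: 3.85
tool_pos: [0.5994, -0.2385, 0.0381]
eef_rot: [[-0.084, 0.996, 0.001], [0.996, 0.084, -0.001], [-0.001, 0.001, -1.0]]
wrist_force: [-1.4, 0.8, 7.1]
finger_gap: 0.175
```

Run:
```python
from h import *
from cell import bot
s=bot.state();print(s["tool_pos"],s["joint_positions"],s["finger_gap"]*85.4,s["wrist_force"],s["torque"])
```

```text
[ 0.59937914 -0.23848833  0.03806141] [-2.69974722e+01  4.24800628e+01  8.40107200e+01 -2.24629206e-03
  5.34475837e+01 -3.18144770e+01] 14.944238280272103 [-1.39980798  0.76268028  7.05844227] [0.12852176 0.22659745 0.17009124]
```

Call:
apply_moves:
  rows:
    - [[0,0,-0.01],[0,0,0],0.0]
    - [[0,0,-0.03],[0,0,0],0.0]
    - [[0,0,-0.06],[0,0,0],0.0]
    - [[0,0,-0.1],[0,0,0],0.0]
    - [[0,0,-0.15],[0,0,0],0.0]
    - [[0,0,-0.2],[0,0,0],0.0]
    - [[0,0,-0.2],[0,0,0],0.0]
    - [[0,0,-0.2],[0,0,0],0.0]

```text
time_s: 4.65
tool_pos: [0.5993, -0.2385, 0.239]
eef_rot: [[-0.084, 0.996, 0.002], [0.996, 0.084, -0.001], [-0.001, 0.002, -1.0]]
wrist_force: [0.6, -0.0, -2.2]
finger_gap: 0.18
```

Run:
```python
from h import *
from cell import bot
for n in("wrist","top","side"):
    s=bot.state();c=bot.camera(n);np.savez(n+"3.npz",**c);np.savez("s3.npz",**s);cv2.imwrite(f"pics/{n}3.png",c["img"][:,:,::-1])
print(s["tool_pos"],s["wrist_force"],s["torque"],s["finger_gap"])
w=load("wrist3.npz");
for x in(0,.05,.1): 
    g=s["tool_pos"]+s["eef_rot"]@np.array([.063+x,0,-.0187]);print(x,g,[proj(c,g,s).round(1) for c in(w,load("top3.npz"),load("side3.npz"))])
```

```text
[ 0.59829984 -0.237966    0.23632196] [ 0.67330506  0.53584971 -1.42921054] [-0.06841068  0.06143278 -0.06758182] 0.17622073367389787
0 [ 0.59305103 -0.17520343  0.25508361] [array([323.2, 139.3]), array([395.3, 166.2]), array([342.1, 130.6])]
0.05 [ 0.58886075 -0.12537935  0.25513257] [array([323.3, -25.5]), array([376.5, 168. ]), array([333.7, 136.2])]
0.1 [ 0.58467048 -0.07555527  0.25518153] [array([ 323.5, -245.7]), array([357.8, 169.9]), array([325., 142.])]
```

View pics/wrist3.png

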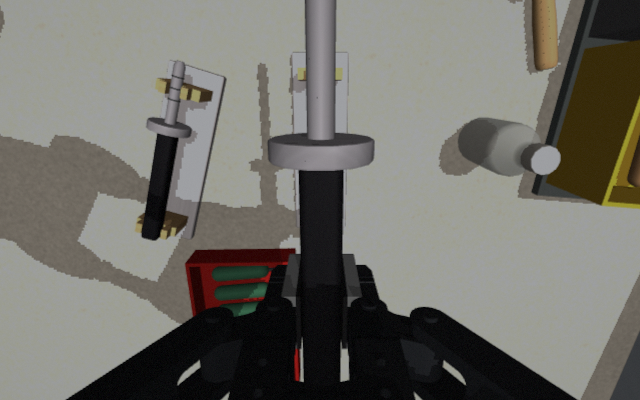

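View pics/side3.png

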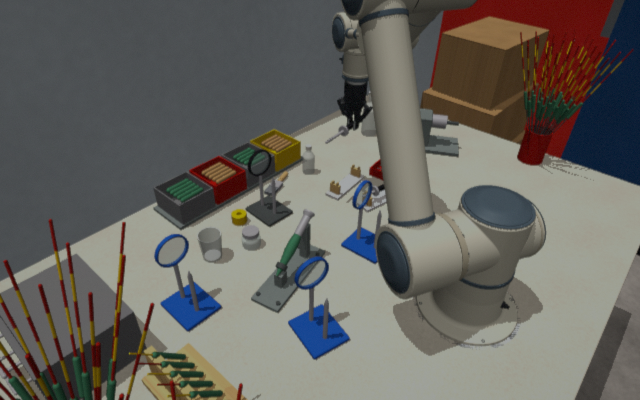

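View pics/top3.png

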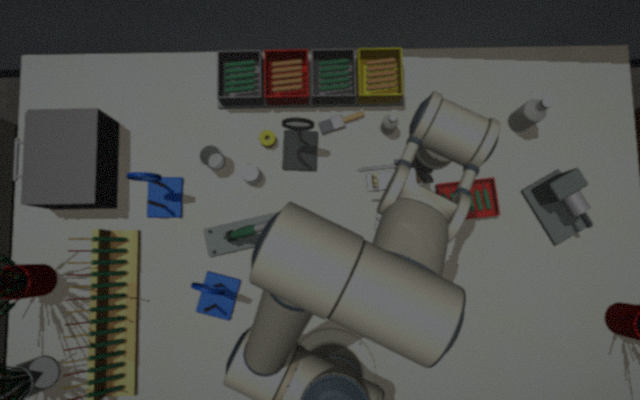

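Run:
```python
from h import *
from cell import bot
s=bot.state();print(s["tool_pos"],rel(s,[.55,.05,.33],Rgauge(95)))
```

```text
[ 0.5982367  -0.23796183  0.23587363] (array([ 0.2911, -0.0241, -0.0937]), array([-0.13, -0.08, -0.19]))
```

Call:
apply_moves:
  rows:
    - [[0.02,0,-0.04],[0,0,0],0.0]
    - [[0.06,-0.005,-0.075],[0,0,0],0.0]
    - [[0.105,-0.01,-0.093],[0,0,0],0.0]
    - [[0.15,-0.015,-0.093],[0,0,0],0.0]
    - [[0.195,-0.02,-0.093],[0,0,0],0.0]
    - [[0.24,-0.024,-0.093],[0,0,0],0.0]
    - [[0.275,-0.024,-0.093],[0,0,0],0.0]
    - [[0.29,-0.024,-0.093],[0,0,0],0.0]

```text
time_s: 5.6
tool_pos: [0.5497, 0.0514, 0.3291]
eef_rot: [[-0.086, 0.996, -0.002], [0.996, 0.086, 0.001], [0.001, -0.002, -1.0]]
wrist_force: [0.4, -0.2, -1.8]
finger_gap: 0.172
```

Call:
apply_moves:
  rows:
    - [[0,0,0],[0,0,0],0.0]
    - [[0,0,0],[0,0,0],0.0]
    - [[0,0,0],[0,0,0],0.0]

```text
time_s: 5.9
tool_pos: [0.5509, 0.0475, 0.3298]
eef_rot: [[-0.083, 0.997, -0.001], [0.997, 0.083, -0.0], [-0.0, -0.001, -1.0]]
wrist_force: [-0.4, -0.2, -1.3]
finger_gap: 0.177
```

Run:
```python
from h import *
from cell import bot
for n in("wrist","side"):
    s=bot.state();c=bot.camera(n);np.savez(n+"4.npz",**c);cv2.imwrite(f"pics/{n}4.png",c["img"][:,:,::-1]);print(s["tool_pos"])
    if n=="wrist": np.savez("s4.npz",**s)
print(bot.state()["tool_pos"],s["wrist_force"],s["torque"],s["joint_positions"])
```

```text
[0.55091109 0.04745915 0.32976327]
[0.55095489 0.04745924 0.32988356]
[0.55091396 0.04751786 0.32998686] [-0.84490241  0.31986493 -1.0877411 ] [-0.0255921   0.04640899 -0.02057933] [-1.25719689e+00  1.76687091e+01  7.87390554e+01 -1.10003741e-02
  8.36257164e+01 -5.98710960e+00]
```

View pics/wrist4.png

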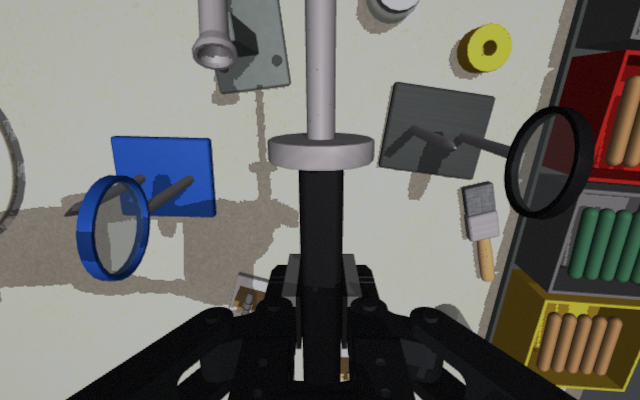

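View pics/side4.png

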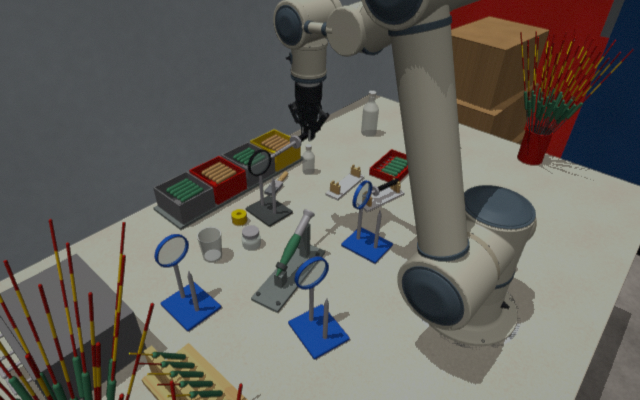

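Call:
apply_moves:
  rows:
    - [[0.03,0,0],[0,0,0],0.0]
    - [[0.06,0,0],[0,0,0],0.0]
    - [[0.08,0,0],[0,0,0],0.0]
    - [[0.08,0,0],[0,0,0],0.0]
    - [[0.08,0,0],[0,0,0],0.0]
    - [[0.08,0,0],[0,0,0],0.0]

```text
time_s: 6.6
tool_pos: [0.5443, 0.1274, 0.3302]
eef_rot: [[-0.083, 0.997, -0.0], [0.997, 0.083, -0.0], [-0.0, -0.0, -1.0]]
wrist_force: [-0.2, -0.8, -1.4]
finger_gap: 0.174
```

Run:
```python
from h import *
from cell import bot
s=bot.state();c=bot.camera("wrist");np.savez("wrist5.npz",**c);np.savez("s5.npz",**s);cv2.imwrite("pics/wrist5.png",c["img"][:,:,::-1]);print(s["tool_pos"])
a=c["img"][0:200,120:300,::-1];cv2.imwrite("pics/c5.png",cv2.resize(a,None,fx=3,fy=3,interpolation=cv2.INTER_CUBIC))
a=load("wrist4.npz")["img"][0:120,150:290,::-1];cv2.imwrite("pics/c4.png",cv2.resize(a,None,fx=4,fy=4,interpolation=cv2.INTER_CUBIC))
```

```text
[0.54427322 0.12736928 0.3301998 ]
```

View pics/wrist5.png

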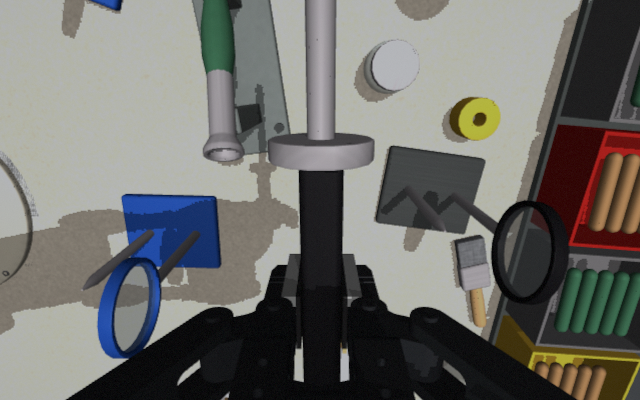

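View pics/c5.png

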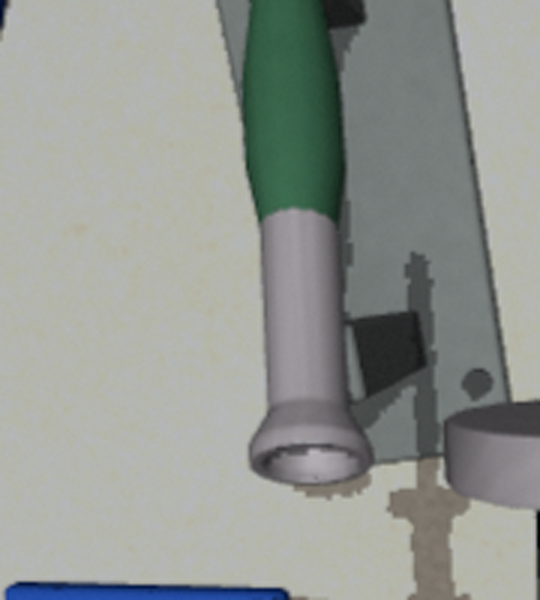

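View pics/c4.png

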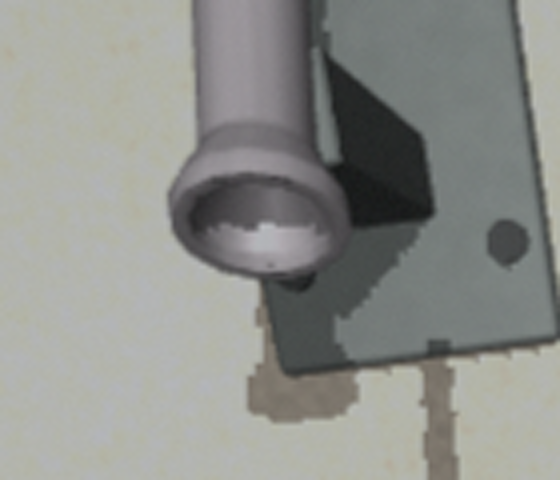

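Run:
```python
from h import *
from scipy.optimize import brentq
w4,w5,s4,s5=load("wrist4.npz"),load("wrist5.npz"),load("s4.npz"),load("s5.npz");t,sd=load("top0.npz"),load("side0.npz")
a,b=(214.9,55.2),(223.5,154.2)
print("tri45",tri(w4,a,w5,b,s4,s5)); print("onz",onz(w4,a,.165,s4),onz(w5,b,.165,s5))
for c in(t,sd): print("tri w5",tri(w5,b,c,(277.2,221.5) if c is t else (308.3,213.5),s5))
M=(onz(w4,a,.165,s4)+onz(w5,b,.165,s5))/2
print("proj M top,side",proj(t,M),proj(sd,M))
def yaw(c,p,q,s=None):
    o,d1=ray(c,p,s);_,d2=ray(c,q,s);n=np.cross(d1,d2)
    f=lambda y:n@np.array([np.cos(y)*.866,np.sin(y)*.866,-.5]);return np.degrees(brentq(f,np.radians(60),np.radians(150)))
print("yaw w5",yaw(w5,(219.8,73.3),(222.,126.7),s5),yaw(w5,(219.8,73.3),b,s5))
# masks: green body centreline in w5
g=w5["img"].astype(int);m=(g[...,1]>g[...,0]*1.5)&(g[...,1]>g[...,2]*1.15)
for y in(10,30,50,65):
    x=np.where(m[y,150:300])[0]+150;print(y,x.min(),x.max(),(x.min()+x.max())/2)
# fixture base edges in top0 yaw
print("fixture base edge", [onz(t,(195+x/4,110+y/4),.012).round(4) for x,y in((38,474),(365,404),(72,588),(392,512))])
```

```text
tri45 (array([0.45613757, 0.14616379, 0.16747926]), np.float64(2.931883211339886e-05))
onz [0.45543873 0.1463252  0.165     ] [0.45546428 0.14567161 0.165     ]
tri w5 (array([0.45699342, 0.14672485, 0.17059083]), np.float64(0.00013764663358818255))
tri w5 (array([0.45493636, 0.1457429 , 0.16033878]), np.float64(0.0023288641844701617))
proj M top,side [277.62258263 222.20070099] [308.49569988 212.06501873]
yaw w5 101.19498969941877 101.46646886872551
10 203 228 215.5
30 201 232 216.5
50 202 233 217.5
65 205 232 218.5
fixture base edge [array([0.4503, 0.3894, 0.012 ]), array([0.5014, 0.1322, 0.012 ]), array([0.3608, 0.362 , 0.012 ]), array([0.4161, 0.1118, 0.012 ])]
```

Run:
```python
from h import *
from cell import bot
s=bot.state();c=bot.camera("side");np.savez("side5.npz",**c)
for k in(0,.1): print(proj(c,s["tool_pos"]+s["eef_rot"]@np.array([.063+k,0,-.0187])).round(1))
a=c["img"][90:190,220:340,::-1];a=cv2.resize(a,None,fx=5,fy=5,interpolation=cv2.INTER_CUBIC);cv2.imwrite("pics/c6.png",cv2.convertScaleAbs(a,alpha=1.4))
a=load("side3.npz")["img"][100:160,310:380,::-1];a=cv2.resize(a,None,fx=8,fy=8,interpolation=cv2.INTER_CUBIC);cv2.imwrite("pics/c7.png",cv2.convertScaleAbs(a,alpha=1.4))
```

```text
[275.1 153.1]
[249.4 169.1]
```

View pics/c6.png

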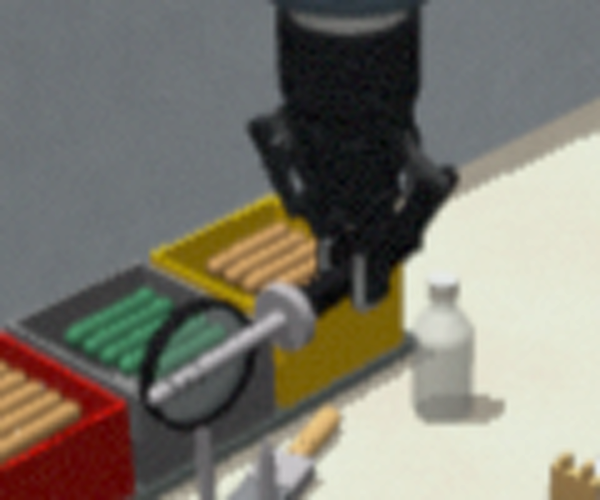

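View pics/c7.png

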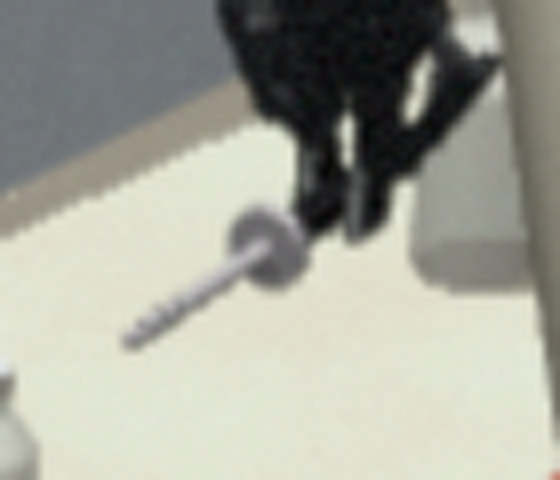

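Run:
```python
from h import *
w=load("wrist5.npz");s=load("s5.npz");g=w["img"].astype(int).mean(-1)
I={"T_tool_cam":w["T_tool_cam"]}
st={"eef_rot":np.eye(3),"tool_pos":np.zeros(3)}
for d in((.063,0,-.0377),(.055,0,-.0377),(.063,.019,-.0187),(.063,-.019,-.0187),(.055,.019,-.0187),(.1,.005,-.0187),(.1,-.005,-.0187),(.12,0,-.0237),(0.055,.008,-.0267),(0.055,-.008,-.0267)): print(d,proj(w,d,st).round(1))
print(g[125:175,280].astype(int));print(g[125:175,355].astype(int));print(g[100,298:345].astype(int));print(g[20,298:345].astype(int));print(g[200,290:352].astype(int))
```

```text
(0.063, 0, -0.0377) [323.6 147.8]
(0.055, 0, -0.0377) [323.5 174. ]
(0.063, 0.019, -0.0187) [377.5 139.2]
(0.063, -0.019, -0.0187) [268.9 139.3]
(0.055, 0.019, -0.0187) [376.4 161.8]
(0.1, 0.005, -0.0187) [339.1  21.7]
(0.1, -0.005, -0.0187) [307.5  21.7]
(0.12, 0, -0.0237) [323.5 -59.2]
(0.055, 0.008, -0.0267) [347.2 166.5]
(0.055, -0.008, -0.0267) [299.4 166.5]
[ 70  68  69  68  69  71  75 101 125 118  96  65  64  63  64  65  64  65
  80 108 115 115 116 116 117 119 120 120 122 121 121 120 122 120 120 120
 120 120 120 119 117 127 160 177 179 176 176 178 179 179]
[179 177 179 178 176 179 179 178 163  95  65  65  65  64  63  65  66  65
  70 101 146 151 149 149 148 144 145 143 142 142 142 141 140 141 139 140
 140 139 138 136 134 132 132 152 177 175 177 178 178 178]
[179 179 178 178 179 177 177 167 126  80 100 112 121 129 138 144 148 152
 158 161 166 170 174 175 169 164 160 155 150 148 142 135 125 118 109  96
  83 127 178 178 179 177 178 179 178 178 179]
[177 177 179 178 178 176 161 102  79  98 108 117 125 131 137 142 147 151
 155 159 163 167 168 168 167 163 159 155 152 147 142 138 129 122 114 107
  94 105 159 180 179 177 177 178 179 178 178]
[178 179 181 179 178 179 178 180 156  76  13  19  19  22  24  27  27  29
  29  30  31  30  30  31  30  30  28  32  28  31  30  29  30  30  30  31
  31  31  30  30  33  31  31  30  31  33  28  29  24  23  16  16  28 116
 179 178 178 180 179 180 179 182]
```

Run:
```python
from h import *
w=load("wrist5.npz");g=w["img"].astype(int).mean(-1)
for c in(300,321,343):print(g[128:178,c].astype(int))
st={"eef_rot":np.eye(3),"tool_pos":np.zeros(3)}
for o in(0,.001,.002,.003):print([proj(w,(x+o,0,-.0377),st).round(1)[1] for x in(.063,.055)])
```

```text
[178 177 177 178 163 100  53  64  65  64  63  65  65  65  65  65  68  95
 136 147 146 150 148 150 152 153 150 150 150 149 149 147 146 148 148 149
 150 149 150 151 147 122  36  14  14  12  16  15  15   8]
[175 175 175 176 176 176 176 176 177 176 176 157  85  66  65  66  66  79
 125 165 167 170 169 168 167 165 165 163 165 164 165 164 164 164 164 163
 163 163 161 162 159 151 125  21  29  30  32  32  31  28]
[180 180 178 177 164 107  61  63  64  63  64  64  65  66  64  66  72 112
 162 162 161 161 161 161 159 158 158 157 155 152 152 149 149 148 148 149
 146 147 147 147 140 128 101  82  83  82  84  93 111 111]
[np.float64(147.8), np.float64(174.0)]
[np.float64(144.4), np.float64(170.8)]
[np.float64(141.0), np.float64(167.6)]
[np.float64(137.6), np.float64(164.3)]
```

Run:
```python
from h import *
from cell import bot
w=load("wrist5.npz");s=load("s5.npz");w4=load("wrist4.npz");s4=load("s4.npz")
print("blue lens",onz(w,(130,307),.187,s),onz(w4,(114,228),.187,s4),"pin tip",onz(w,(88,284),.162,s), "extremes",[onz(w,p,.187,s).round(3) for p in((101,315),(158,298))])
M=np.array([.4555,.146,.165]);R=Rgauge(101.5,30);off=np.array([.0639,-.0005,-.0187])
s=bot.state();print(s["tool_pos"])
for k in(-.16,-.14,-.10,-.08,-.04,0,.003):
    G=M+R[:,0]*k;T=G-R@off;print(k,"O",G.round(4),"tip",(G+.1*R[:,0]).round(3),"TCP",T.round(4),*rel(s,T,R))
```

```text
blue lens [ 0.37238626 -0.00348342  0.187     ] [ 0.37200124 -0.00293608  0.187     ] pin tip [0.31808195 0.00187955 0.162     ] extremes [array([ 0.344, -0.015,  0.187]), array([0.399, 0.009, 0.187])]
[0.5442508  0.1274255  0.33022942]
-0.16 O [0.4831 0.0102 0.245 ] tip [0.466 0.095 0.195] TCP [ 0.4965 -0.0531  0.2608] [-0.1759 -0.0625  0.0695] [ -1.77 -29.96  -6.6 ]
-0.14 O [0.4797 0.0272 0.235 ] tip [0.462 0.112 0.185] TCP [ 0.4931 -0.0361  0.2508] [-0.1587 -0.0645  0.0795] [ -1.77 -29.96  -6.6 ]
-0.1 O [0.4728 0.0611 0.215 ] tip [0.456 0.146 0.165] TCP [ 0.4862 -0.0022  0.2308] [-0.1243 -0.0686  0.0995] [ -1.77 -29.96  -6.6 ]
-0.08 O [0.4693 0.0781 0.205 ] tip [0.452 0.163 0.155] TCP [0.4827 0.0148 0.2208] [-0.1071 -0.0706  0.1095] [ -1.77 -29.96  -6.6 ]
-0.04 O [0.4624 0.1121 0.185 ] tip [0.445 0.197 0.135] TCP [0.4758 0.0488 0.2008] [-0.0727 -0.0747  0.1295] [ -1.77 -29.96  -6.6 ]
0 O [0.4555 0.146  0.165 ] tip [0.438 0.231 0.115] TCP [0.4689 0.0827 0.1808] [-0.0383 -0.0788  0.1495] [ -1.77 -29.96  -6.6 ]
0.003 O [0.455  0.1485 0.1635] tip [0.438 0.233 0.114] TCP [0.4684 0.0853 0.1793] [-0.0357 -0.0791  0.151 ] [ -1.77 -29.96  -6.6 ]
```

Call:
apply_moves:
  rows:
    - [[-0.03,-0.01,0.0],[-0.2,-3,-0.7],0.0]
    - [[-0.07,-0.02,0.0],[-0.4,-7,-1.6],0.0]
    - [[-0.11,-0.03,0.01],[-0.7,-12,-2.6],0.0]
    - [[-0.14,-0.04,0.025],[-1,-17,-3.7],0.0]
    - [[-0.165,-0.05,0.04],[-1.3,-22,-4.8],0.0]
    - [[-0.176,-0.058,0.055],[-1.6,-27,-5.9],0.0]
    - [[-0.176,-0.0625,0.0695],[-1.8,-30,-6.6],0.0]
    - [[-0.176,-0.0625,0.0695],[-1.8,-30,-6.6],0.0]

```text
time_s: 7.5
tool_pos: [0.4947, -0.0523, 0.2588]
eef_rot: [[-0.176, 0.98, 0.097], [0.847, 0.201, -0.491], [-0.501, -0.004, -0.866]]
wrist_force: [-0.8, 0.4, -0.7]
finger_gap: 0.169
```

Call:
apply_moves:
  rows:
    - [[0,0,0],[0,0,0],0.0]
    - [[0,0,0],[0,0,0],0.0]
    - [[0,0,0],[0,0,0],0.0]

```text
time_s: 7.8
tool_pos: [0.4973, -0.0525, 0.2617]
eef_rot: [[-0.172, 0.98, 0.102], [0.849, 0.2, -0.49], [-0.5, 0.002, -0.866]]
wrist_force: [0.7, 0.2, -0.5]
finger_gap: 0.174
```

```bash
cat >> h.py <<'E'
M=np.array([.4555,.146,.165]);RT=Rgauge(101.5,30);off=np.array([.0639,-.0005,-.0187])
def ins(k): return M+RT[:,0]*k-RT@off
E
python3 - <<'E'
from h import *
from cell import bot
for n in("wrist","top","side"):
    s=bot.state();c=bot.camera(n);np.savez(n+"6.npz",**c);cv2.imwrite(f"pics/{n}6.png",c["img"][:,:,::-1]);print(s["tool_pos"])
    if n=="wrist": np.savez("s6.npz",**s)
s=bot.state();print(s["joint_positions"],s["wrist_force"],s["torque"])
for k in(-.16,-.12,-.08): print(k,rel(s,ins(k),RT))
for x in(0,.1): print([proj(load(n+"6.npz"),s["tool_pos"]+s["eef_rot"]@(off+[x,0,0]),s).round(1) for n in("wrist","top","side")])
E
```

```text
[ 0.49733844 -0.05251693  0.26169016]
[ 0.49717406 -0.05252052  0.26153822]
[ 0.49701131 -0.05248076  0.26136205]
[  6.39184151  17.42050822  98.57821472 -33.31547474  65.09747618
   9.531389  ] [ 0.27621428  0.79215498 -0.17021665] [ 0.28631028  0.0504437  -0.05872736]
-0.16 (array([-0.0002, -0.0005,  0.0007]), array([ 0.1 ,  0.02, -0.01]))
-0.12 (array([ 0.0398, -0.0005,  0.0007]), array([ 0.1 ,  0.02, -0.01]))
-0.08 (array([ 0.0798, -0.0005,  0.0007]), array([ 0.1 ,  0.02, -0.01]))
[array([321.8, 137.7]), array([325.8, 208.7]), array([331.9, 166.7])]
[array([ 321.7, -247.5]), array([294.9, 217.2]), array([317.3, 194.6])]
```

View pics/wrist6.png

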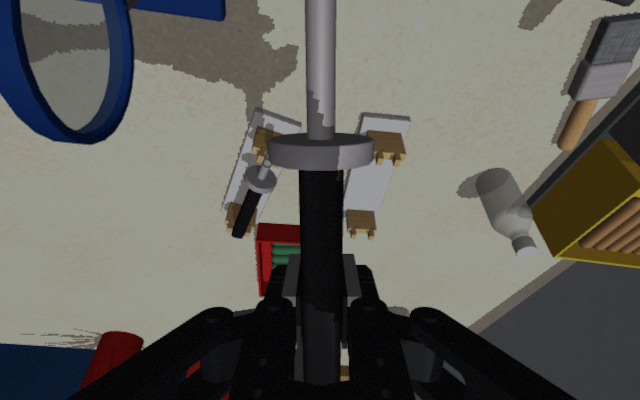

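View pics/side6.png

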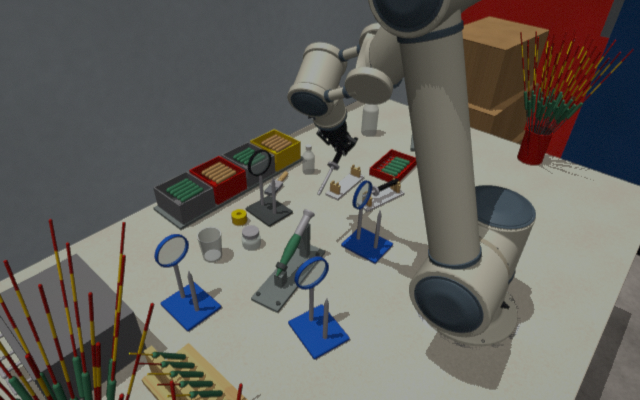

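View pics/top6.png

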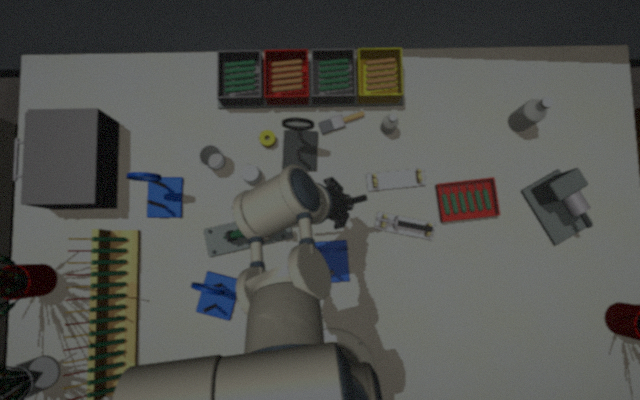

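Run:
```python
from h import *
from cell import bot
s=bot.state()
c=load("side6.npz");a=c["img"][130:270,260:380,::-1].copy();a=cv2.resize(a,None,fx=5,fy=5,interpolation=cv2.INTER_CUBIC)[:600];
a=cv2.convertScaleAbs(a,alpha=1.3)
for X,col in((M,(0,0,255)),(M+RT[:,0]*-.06,(255,0,0)),(M-RT[:,0]*.16,(0,200,0)),(M+RT[:,0]*.05,(0,0,255))):
    p=(proj(c,X)-[260,130])*5+2;cv2.circle(a,tuple(int(v) for v in p),3,col,-1);print(p)
cv2.imwrite("pics/c8.png",a)
```

```text
[244.41469652 412.29096857]
[289.74267228 325.36005046]
[362.46456673 185.89251536]
[205.62027057 486.69171134]
```

View pics/c8.png

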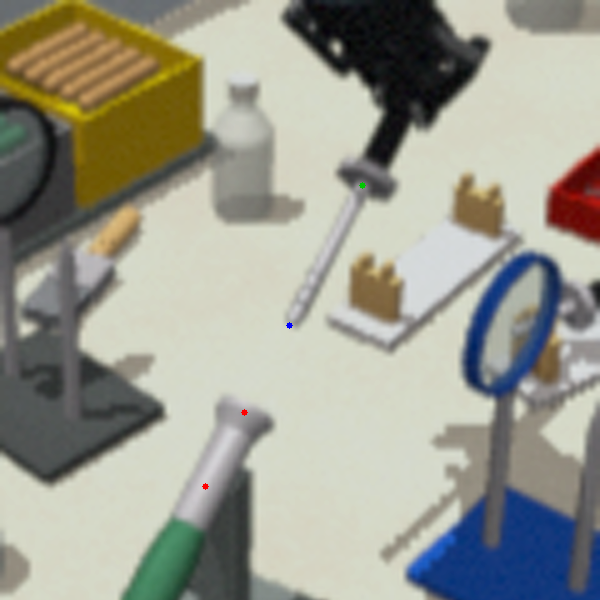

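Call:
apply_moves:
  rows:
    - [[0.015,-0.0005,0.0005],[0,0,0],0.0]
    - [[0.03,-0.0005,0.0005],[0,0,0],0.0]
    - [[0.045,-0.0005,0.0005],[0,0,0],0.0]
    - [[0.055,-0.0005,0.0005],[0,0,0],0.0]
    - [[0.065,-0.0005,0.0005],[0,0,0],0.0]
    - [[0.075,-0.0005,0.0005],[0,0,0],0.0]
    - [[0.075,-0.0005,0.0005],[0,0,0],0.0]

```text
time_s: 8.65
tool_pos: [0.4829, 0.0117, 0.2223]
eef_rot: [[-0.174, 0.98, 0.101], [0.848, 0.201, -0.49], [-0.5, -0.0, -0.866]]
wrist_force: [-0.2, 0.1, -0.2]
finger_gap: 0.176
```

Run:
```python
from h import *
from cell import bot
s=bot.state();print(s["tool_pos"],s["eef_rot"].T@s["wrist_force"],s["torque"],rel(s,ins(-.08),RT))
c=bot.camera("side");cv2.imwrite("pics/c9.png",cv2.resize(c["img"][130:250,260:380,::-1],None,fx=5,fy=5,interpolation=cv2.INTER_CUBIC))
w=bot.camera("wrist");cv2.imwrite("pics/w9.png",w["img"][:,:,::-1])
```

```text
[0.48287938 0.01172358 0.22226559] [ 0.25006148 -0.17289049  0.1225505 ] [ 0.28632889  0.115877   -0.00713839] (array([ 0.0034,  0.0004, -0.0002]), array([0.04, 0.03, 0.11]))
```

View pics/c9.png

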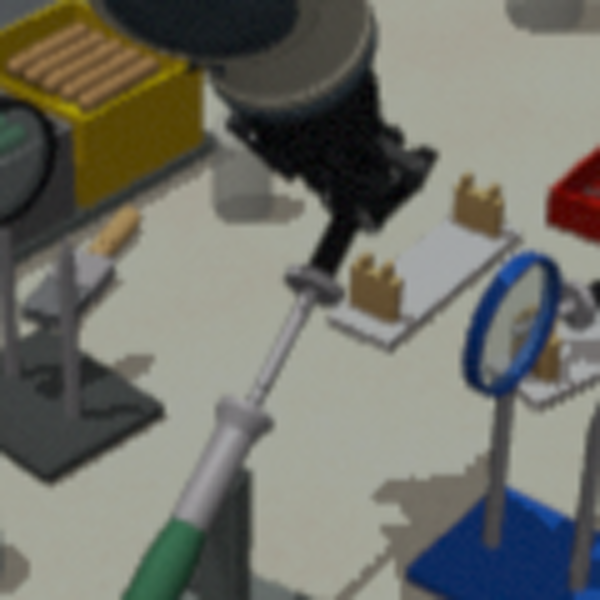

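View pics/w9.png

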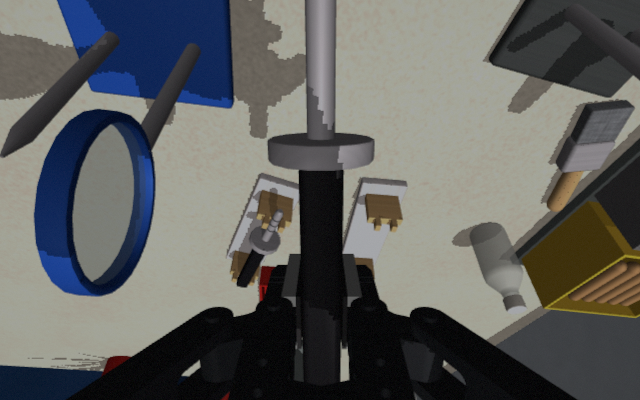

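Call:
apply_moves:
  rows:
    - [[0.01,0.001,0],[0,0,0],0.0]
    - [[0.02,0.001,0],[0,0,0],0.0]
    - [[0.03,0.001,0],[0,0,0],0.0]
    - [[0.04,0.001,0],[0,0,0],0.0]
    - [[0.05,0.001,0],[0,0,0],0.0]
    - [[0.06,0.001,0],[0,0,0],0.0]
    - [[0.065,0.001,0],[0,0,0],0.0]
    - [[0.065,0.001,0],[0,0,0],0.0]

```text
time_s: 9.55
tool_pos: [0.4726, 0.067, 0.1898]
eef_rot: [[-0.174, 0.98, 0.101], [0.848, 0.201, -0.49], [-0.5, -0.0, -0.866]]
wrist_force: [-0.7, 1.9, -0.3]
finger_gap: 0.173
```

```bash
cat > st.py <<'E'
from h import *
from cell import bot
s=bot.state();print(s["time_s"],s["tool_pos"],(s["eef_rot"].T@s["wrist_force"]).round(2),s["torque"].round(2),rel(s,ins(0),RT),s["finger_gap"])
E
python3 st.py
```

```text
9.55 [0.4726344  0.06699255 0.18980522] [ 1.84 -0.29 -0.76] [ 0.55  0.13 -0.  ] (array([ 0.0185, -0.0005, -0.0002]), array([0.06, 0.03, 0.1 ])) 0.17336453304239913
```

Call:
apply_moves:
  rows:
    - [[0.006,0,0],[0,0,0],0.0]
    - [[0.011,0,0],[0,0,0],0.0]
    - [[0.014,0,0],[0,0,0],0.0]
    - [[0.016,0,0],[0,0,0],0.0]
    - [[0.016,0,0],[0,0,0],0.0]

```text
time_s: 10.05
tool_pos: [0.47, 0.0801, 0.1821]
eef_rot: [[-0.174, 0.98, 0.101], [0.848, 0.201, -0.49], [-0.5, 0.0, -0.866]]
wrist_force: [-1.0, 1.5, -0.0]
finger_gap: 0.172
```

```bash
python3 st.py
```

```text
10.05 [0.47001766 0.08012666 0.18210239] [ 1.47 -0.64 -0.81] [0.64 0.1  0.  ] (array([ 0.0031, -0.0006, -0.0002]), array([0.06, 0.03, 0.06])) 0.17249957570278945
```

Call:
apply_moves:
  rows:
    - [[0.001,0,0],[0,0,0],0.0]
    - [[0.002,0,0],[0,0,0],0.0]
    - [[0.002,0,0],[0,0,0],0.0]

```text
time_s: 10.35
tool_pos: [0.4697, 0.0816, 0.1812]
eef_rot: [[-0.173, 0.98, 0.101], [0.848, 0.201, -0.49], [-0.501, 0.001, -0.866]]
wrist_force: [-0.4, 0.6, -0.3]
finger_gap: 0.175
```

Call:
apply_moves:
  rows:
    - [[0.001,0,0],[0,0,0],0.0]
    - [[0.0015,0,0],[0,0,0],0.0]
    - [[0.0015,0,0],[0,0,0],0.0]

```text
time_s: 10.65
tool_pos: [0.4696, 0.0825, 0.1808]
eef_rot: [[-0.173, 0.98, 0.101], [0.848, 0.201, -0.491], [-0.501, 0.001, -0.865]]
wrist_force: [0.8, -4.3, 3.9]
finger_gap: 0.178
```

```bash
python3 st.py
```

```text
10.65 [0.46957563 0.08247615 0.18077873] [-5.75 -0.06 -1.15] [-0.6  -0.11  0.06] (array([ 0.0003, -0.0006, -0.0002]), array([0.06, 0.09, 0.05])) 0.17771128778757636
```

Call:
apply_moves:
  rows:
    - [[0.0005,0,0],[0,0,0],0.0]
    - [[0.001,0,0],[0,0,0],0.0]
    - [[0.001,0,0],[0,0,0],0.0]

```text
time_s: 10.95
tool_pos: [0.4696, 0.0826, 0.1808]
eef_rot: [[-0.173, 0.98, 0.101], [0.847, 0.201, -0.493], [-0.503, 0.001, -0.864]]
wrist_force: [3.4, -12.3, 10.4]
finger_gap: 0.173
```

```bash
python3 st.py
python3 - <<'E'
from h import *
from cell import bot
c=bot.camera("side");cv2.imwrite("pics/c10.png",cv2.resize(c["img"][130:250,260:380,::-1],None,fx=5,fy=5,interpolation=cv2.INTER_CUBIC))
w=bot.camera("wrist");cv2.imwrite("pics/w10.png",w["img"][:,:,::-1])
E
```

```text
10.95 [0.46959878 0.08256423 0.18077637] [-16.27   0.89  -2.6 ] [-2.19 -0.47  0.11] (array([ 0.0003, -0.0007, -0.0001]), array([0.06, 0.19, 0.05])) 0.1729780644592561
```

View pics/c10.png

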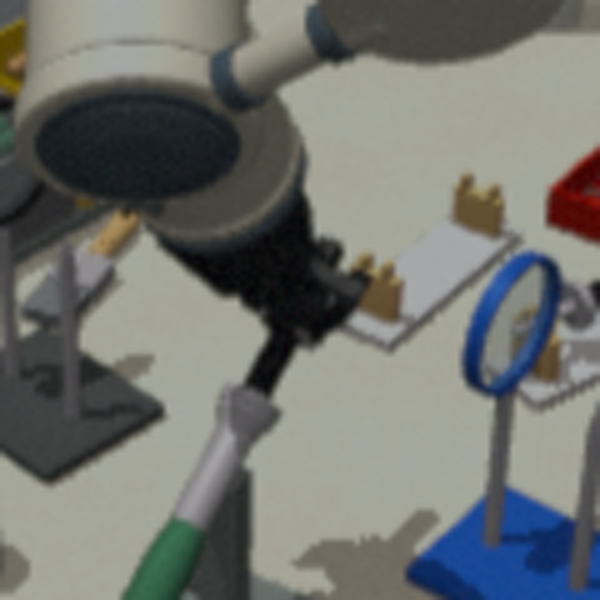

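View pics/w10.png

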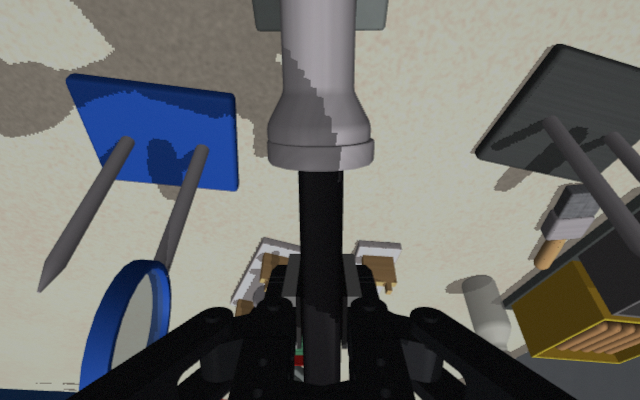

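The collar sits flush on the rim with a steady 16 N and no further motion. I'll withdraw along the bore.

Call:
apply_moves:
  rows:
    - [[-0.005,0,0],[0,0,0],0.0]
    - [[-0.02,0,0],[0,0,0],0.0]
    - [[-0.04,0,0],[0,0,0],0.0]
    - [[-0.06,0,0],[0,0,0],0.0]
    - [[-0.08,0,0],[0,0,0],0.0]
    - [[-0.1,0,0],[0,0,0],0.0]
    - [[-0.12,0,0],[0,0,0],0.0]
    - [[-0.14,0,0],[0,0,0],0.0]

```text
time_s: 11.85
tool_pos: [0.4934, -0.0364, 0.2508]
eef_rot: [[-0.173, 0.98, 0.101], [0.848, 0.2, -0.49], [-0.501, 0.0, -0.866]]
wrist_force: [-0.0, 0.4, -0.8]
finger_gap: 0.176
```

Call:
apply_moves:
  rows:
    - [[-0.01,0,0],[0,0,0],0.0]
    - [[-0.02,0,0],[0,0,0],0.0]
    - [[-0.02,0,0],[0,0,0],0.0]

```text
time_s: 12.15
tool_pos: [0.4971, -0.0527, 0.2605]
eef_rot: [[-0.172, 0.98, 0.101], [0.848, 0.2, -0.49], [-0.501, 0.001, -0.866]]
wrist_force: [0.5, -0.2, -1.1]
finger_gap: 0.177
```

```bash
python3 st.py
python3 - <<'E'
from h import *
from cell import bot
c=bot.camera("side");cv2.imwrite("pics/c11.png",cv2.resize(c["img"][130:250,260:380,::-1],None,fx=5,fy=5,interpolation=cv2.INTER_CUBIC))
w=bot.camera("wrist");g=w["img"].astype(int).mean(-1);cv2.imwrite("pics/w11.png",w["img"][:,:,::-1])
print(g[128:178,321].astype(int));print(g[100,298:345].astype(int));print(g[200,290:352].astype(int))
# stand geometry
w4,w5,s4,s5=load("wrist4.npz"),load("wrist5.npz"),load("s4.npz"),load("s5.npz")
for nm,w,s in(("w4",w4,s4),("w5",w5,s5)):
    a=w["img"][60:320,370:610,::-1];cv2.imwrite(f"pics/{nm}s.png",cv2.resize(a,None,fx=2.3,fy=2.3,interpolation=cv2.INTER_CUBIC))
E
```

```text
12.15 [ 0.49713867 -0.05272543  0.26051862] [0.29 0.47 1.13] [0.29 0.08 0.01] (array([ 0.1597, -0.0007, -0.0002]), array([ 0.07,  0.04, -0.01])) 0.1773527667747569
[83 82 81 82 82 81 83 81 82 82 83 74 48 39 38 38 40 45 62 79 81 82 83 83
 82 81 80 83 83 83 85 83 84 83 84 85 84 85 86 85 86 81 67 12 14 11 11 15
 14 15]
[146 148 148 146 146 145 145 138 103  54  63  69  71  75  87 107 111 119
 132 137 145 149 153 154 150 145 137 134 128 122 117 112 103  96  90  79
  71 107 150 149 148 148 147 150 149 148 149]
[146 144 144 148 149 150 149 150 131  62   5   8   9  11  12  14  15  18
  13  14  10  13  13  15  12  11  14  15  12  13  11  14  17  13  13   8
   9   9  15  13  14  10   7  11  15  13   6   6   9  10   7   0   9  47
 106 149 155 156 155 154 155 155]
```

View pics/c11.png

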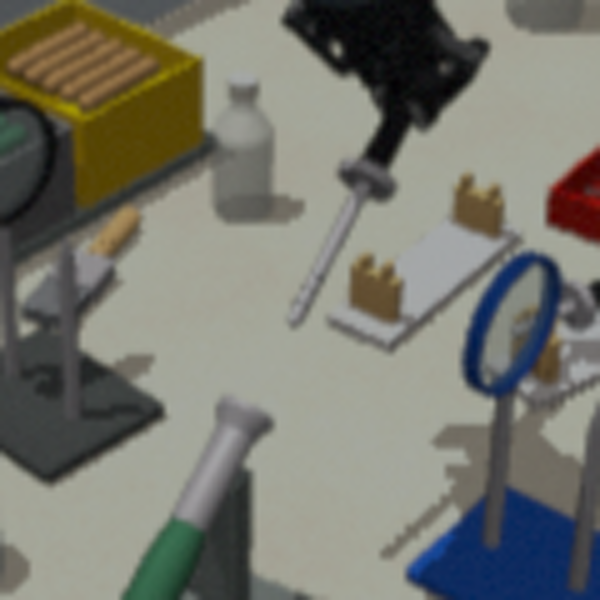

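View pics/w4s.png

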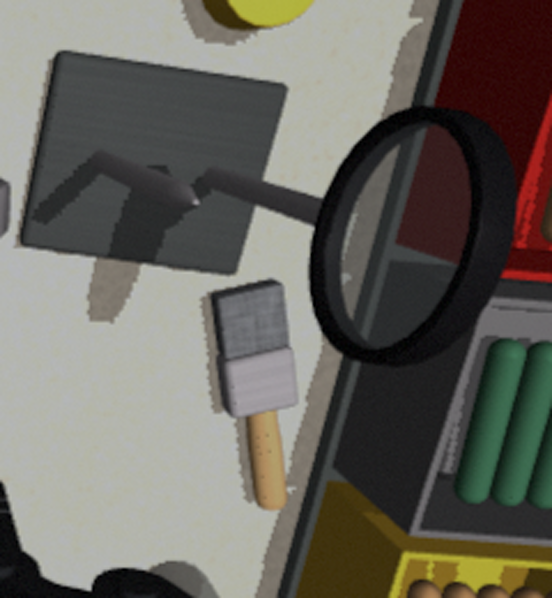

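View pics/w5s.png

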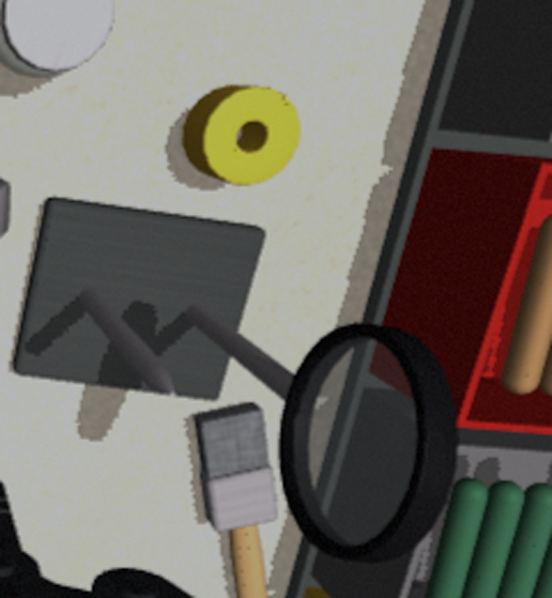

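Run:
```python
from h import *
w4,w5,s4,s5=load("wrist4.npz"),load("wrist5.npz"),load("s4.npz"),load("s5.npz");sd=load("side0.npz");t=load("top0.npz")
a=(456.1,149.1);b=(443.9,229.6)
print(tri(w4,a,w5,b,s4,s5),onz(w4,a,.162,s4),onz(w5,b,.162,s5))
P=(onz(w4,a,.162,s4)+onz(w5,b,.162,s5))/2
print("side px",proj(sd,P),"seen ~273.4,179.4 (tip)","base pin", onz(w5,(370+88/2.3,60+295/2.3),.012,s5),onz(w4,(370+98/2.3,60+155/2.3),.012,s4))
# lens outer-frame ellipse centre
l4=(370+412/2.3,60+236/2.3);l5=(370+368/2.3,60+443/2.3)
print("lens",tri(w4,l4,w5,l5,s4,s5),onz(w4,l4,.187,s4),onz(w5,l5,.187,s5))
print("base corners",[onz(w4,(370+x/2.3,60+y/2.3),.012,s4).round(4) for x,y in((60,52),(286,88),(22,243),(236,273))])
a=sd["img"][140:200,230:300,::-1];cv2.imwrite("pics/c12.png",cv2.resize(a,None,fx=8,fy=8,interpolation=cv2.INTER_CUBIC))
```

```text
(array([0.67019905, 0.08524987, 0.15067891]), np.float64(0.0021697421994850935)) [0.66686389 0.0867073  0.162     ] [0.66437659 0.08960814 0.162     ]
side px [272.28719666 177.05758497] seen ~273.4,179.4 (tip) base pin [0.66598753 0.08917487 0.012     ] [0.66491756 0.09053792 0.012     ]
lens (array([0.73108407, 0.08613495, 0.19348066]), np.float64(0.00025180205057096454)) [0.73560361 0.08519296 0.187     ] [0.73544264 0.08336003 0.187     ]
base corners [array([0.6356, 0.143 , 0.012 ]), array([0.7617, 0.1346, 0.012 ]), array([0.6291, 0.0372, 0.012 ]), array([0.7567, 0.0298, 0.012 ])]
```

View pics/c12.png

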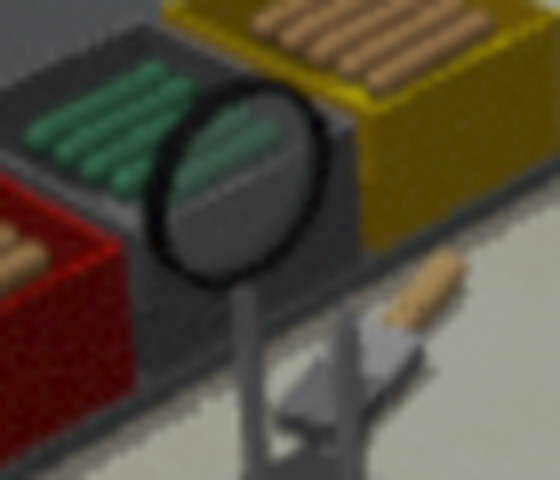

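```bash
cat >> h.py <<'E'
PIN=np.array([.666,.0885,.162]);RF=Rgauge(90);offt=np.array([.1639,-.0007,-.0177])
def fin(tip): return np.array(tip)-RF@offt
E
python3 - <<'E'
from h import *
from cell import bot
s=bot.state();print(s["tool_pos"],s["joint_positions"])
for tip in([.56,.0885,.30],[.666,.0885,.27]): print(fin(tip),*rel(s,fin(tip),RF))
E
```

```text
[ 0.49680951 -0.05181529  0.2598093 ] [  6.47338299  17.55381433  98.64328534 -33.34981834  65.02609915
   9.65858582]
[ 0.5607 -0.0754  0.2823] [-0.0423  0.0579 -0.0015] [ 3.04 29.92 11.29]
[ 0.6667 -0.0754  0.2523] [-0.0457  0.1617  0.0351] [ 3.04 29.92 11.29]
```

Call:
apply_moves:
  rows:
    - [[-0.01,0.003,-0.01],[0.4,4,1.5],0.0]
    - [[-0.02,0.01,-0.015],[0.8,8,3],0.0]
    - [[-0.03,0.02,-0.015],[1.3,13,5],0.0]
    - [[-0.036,0.03,-0.012],[1.8,18,7],0.0]
    - [[-0.04,0.04,-0.008],[2.3,23,9],0.0]
    - [[-0.042,0.05,-0.004],[2.7,27,10.3],0.0]
    - [[-0.042,0.058,-0.0015],[3.05,30,11.3],0.0]
    - [[-0.042,0.058,-0.0015],[3.05,30,11.3],0.0]

```text
time_s: 13.05
tool_pos: [0.5615, -0.0758, 0.2814]
eef_rot: [[0.002, 1.0, -0.001], [1.0, -0.002, 0.003], [0.003, -0.001, -1.0]]
wrist_force: [-0.6, -0.8, -1.1]
finger_gap: 0.175
```

Run:
```python
from h import *
from cell import bot
s=bot.state();print(s["tool_pos"],s["joint_positions"])
for z in(.27,.187): print(*rel(s,fin([.666,.0885,z]),RF))
```

```text
[ 0.5615243  -0.07577219  0.28135054] [-13.80049309  20.97773395  81.34062714   0.13325784  77.79532893
 -13.74056001]
[0.0005 0.1052 0.0289] [-0.08 -0.15 -0.09]
[0.0002 0.1053 0.1119] [-0.08 -0.15 -0.09]
```

Call:
apply_moves:
  rows:
    - [[0,0.02,0],[0,0,0],0.0]
    - [[0,0.045,0],[0,0,0],0.0]
    - [[0,0.07,0],[0,0,0],0.0]
    - [[0,0.09,0.01],[0,0,0],0.0]
    - [[0,0.105,0.025],[0,0,0],0.0]
    - [[0,0.105,0.03],[0,0,0],0.0]
    - [[0,0.105,0.03],[0,0,0],0.0]
    - [[0,0.105,0.03],[0,0,0],0.0]

```text
time_s: 13.85
tool_pos: [0.6652, -0.0747, 0.2529]
eef_rot: [[-0.001, 1.0, -0.0], [1.0, 0.001, 0.001], [0.001, -0.0, -1.0]]
wrist_force: [0.3, 0.2, 0.1]
finger_gap: 0.176
```

```bash
cat > look.py <<'E'
import sys
from h import *
from cell import bot
k=sys.argv[1]
for n in("side","top"):
    s=bot.state();c=bot.camera(n);np.savez(n+k+".npz",**c)
    tip=s["tool_pos"]+s["eef_rot"]@offt
    if n=="side": a=c["img"][130:210,230:330,::-1];o=(230,130)
    else: a=c["img"][100:180,270:370,::-1];o=(270,100)
    cv2.imwrite(f"pics/{n}{k}.png",cv2.convertScaleAbs(cv2.resize(a,None,fx=7,fy=7,interpolation=cv2.INTER_CUBIC),alpha=1.3))
    print(n,"tip pred",tip.round(4),((proj(c,tip)-o)*7+3).round(),"rp",((proj(c,PIN+[0,0,.025])-o)*7+3).round(),"pin",((proj(c,PIN)-o)*7+3).round(),"collar",((proj(c,tip-.1*s["eef_rot"][:,0])-o)*7+3).round())
print(s["tool_pos"],s["eef_rot"][:,0].round(4),*rel(s,fin(PIN+[0,0,.025]),RF))
E
python3 look.py a
```

```text
side tip pred [0.6644 0.0892 0.2707] [289. 130.] rp [296. 287.] pin [298. 332.] collar [446.  50.]
top tip pred [0.6647 0.0889 0.2711] [179. 281.] rp [191. 330.] pin [194. 344.] collar [445. 277.]
[ 0.66546033 -0.07495745  0.25327683] [-3.e-04  1.e+00  7.e-04] [-0.0005  0.0012  0.084 ] [ 0.03 -0.04  0.02]
```

View pics/sidea.png

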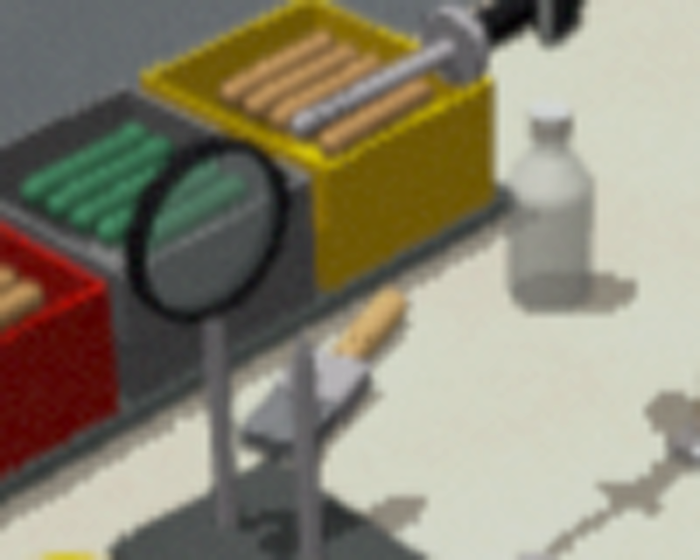

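View pics/topa.png

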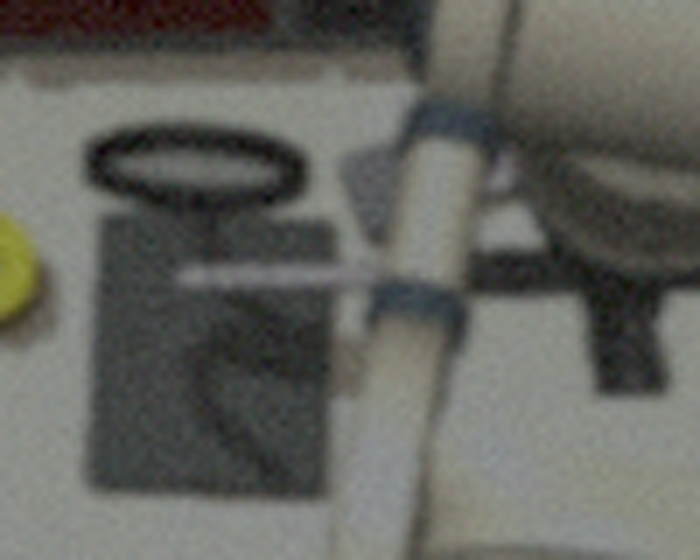

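Call:
apply_moves:
  rows:
    - [[0,0,0.015],[0,0,0],0.0]
    - [[0,0,0.035],[0,0,0],0.0]
    - [[0,0,0.055],[0,0,0],0.0]
    - [[0,0.001,0.07],[0,0,0],0.0]
    - [[0,0.001,0.08],[0,0,0],0.0]
    - [[0,0.001,0.082],[0,0,0],0.0]
    - [[0,0.001,0.082],[0,0,0],0.0]
    - [[0,0.001,0.082],[0,0,0],0.0]

```text
time_s: 14.75
tool_pos: [0.6674, -0.0752, 0.1713]
eef_rot: [[0.0, 1.0, 0.001], [1.0, -0.0, 0.001], [0.001, 0.001, -1.0]]
wrist_force: [0.4, -0.6, 0.2]
finger_gap: 0.179
```

```bash
python3 look.py b
python3 - <<'E'
from h import *
from cell import bot
s=bot.state();c=bot.camera("wrist");np.savez("wb.npz",**c);cv2.imwrite("pics/wb.png",c["img"][:,:,::-1])
E
```

```text
side tip pred [0.6667 0.0887 0.1892] [294. 283.] rp [296. 287.] pin [298. 332.] collar [445. 199.]
top tip pred [0.6667 0.0887 0.1892] [190. 327.] rp [191. 330.] pin [194. 344.] collar [439. 323.]
[ 0.6674373  -0.07522612  0.17132836] [0.e+00 1.e+00 9.e-04] [-0.0002 -0.0007  0.002 ] [ 0.08 -0.05 -0.  ]
```

View pics/sideb.png

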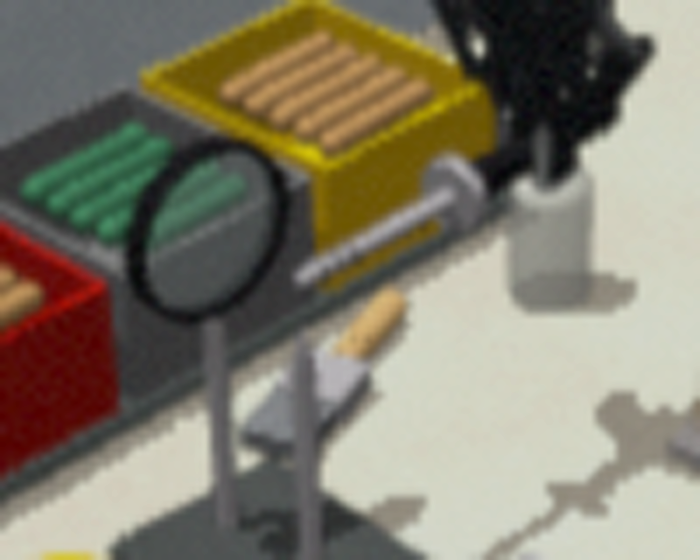

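View pics/topb.png

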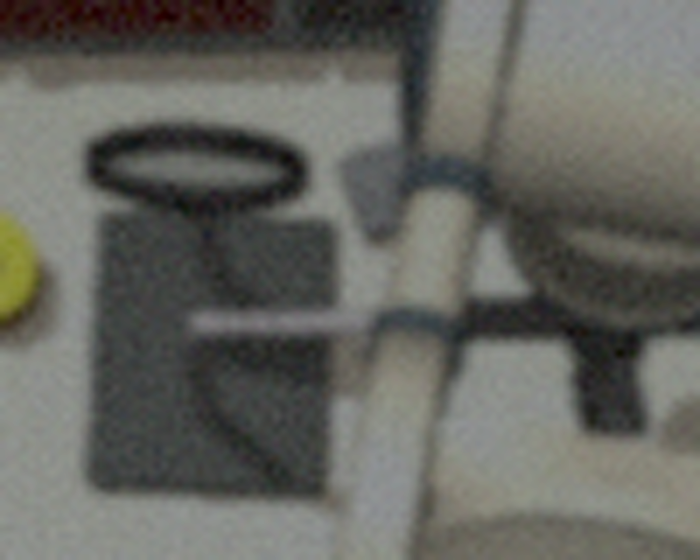

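View pics/wb.png

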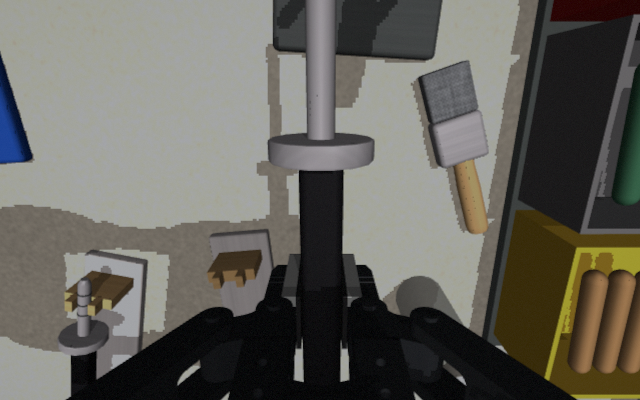

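Run:
```python
from h import *
t=load("top0.npz");tb=load("topb.npz");sd=load("side0.npz");sb=load("sideb.npz")
A=np.hstack([cv2.resize(cv2.convertScaleAbs(x["img"][112:176,275:325,::-1],alpha=2.3),None,fx=8,fy=8,interpolation=cv2.INTER_CUBIC) for x in(t,tb)]);cv2.imwrite("pics/c13.png",A[:600,:800])
B=np.hstack([cv2.resize(cv2.convertScaleAbs(x["img"][150:200,250:300,::-1],alpha=1.5),None,fx=8,fy=8,interpolation=cv2.INTER_CUBIC) for x in(sd,sb)]);cv2.imwrite("pics/c14.png",B[:600,:800])
L=PIN+[.0649,-.0043,.025]
print("top lens pred",proj(t,L),"side",proj(sd,L))
# lens ring dark ellipse fits
for nm,c,(y0,y1,x0,x1),th in(("top",t,(114,134,278,320),60),("side",sd,(146,178,246,274),60)):
    m=np.zeros((400,640),np.uint8);m[y0:y1,x0:x1]=c["img"][y0:y1,x0:x1].max(-1)<th
    ct=max(cv2.findContours(m,cv2.RETR_EXTERNAL,cv2.CHAIN_APPROX_NONE)[0],key=cv2.contourArea);print(nm,cv2.boundingRect(ct),cv2.fitEllipse(ct))
```

```text
top lens pred [298.11089623 124.1342357 ] side [258.96471765 162.66546793]
top (282, 118, 35, 16) ((298.2869567871094, 125.9734878540039), (16.148569107055664, 34.341426849365234), 95.49072265625)
side (246, 146, 28, 32) ((258.5775146484375, 163.050537109375), (29.421401977539062, 34.763919830322266), 148.2437286376953)
```

View pics/c13.png

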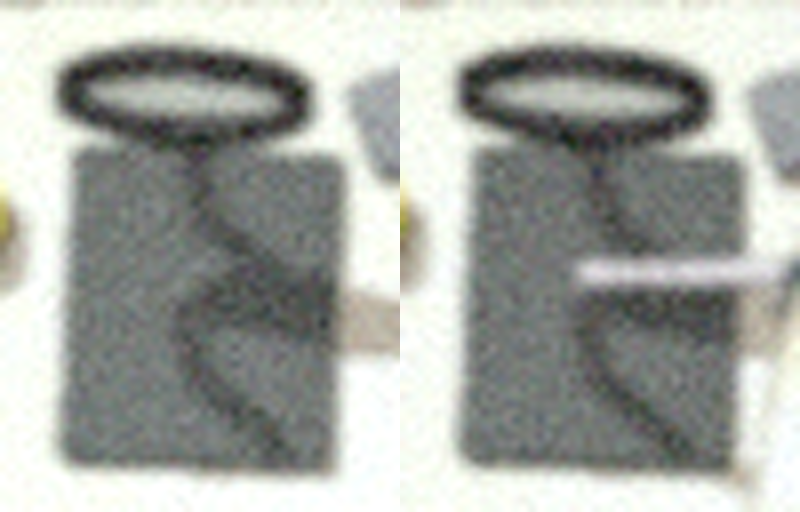

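View pics/c14.png

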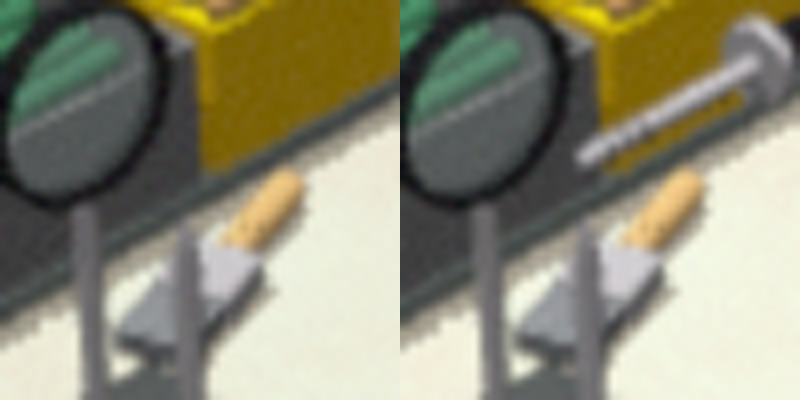

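Call:
apply_moves:
  rows:
    - [[0.0005,-0.0005,0.0015],[0,0,0],0.0]
    - [[0.001,-0.001,0.003],[0,0,0],0.0]
    - [[0.001,-0.001,0.003],[0,0,0],0.0]
    - [[0.001,-0.001,0.003],[0,0,0],0.0]
    - [[0.001,-0.001,0.003],[0,0,0],0.0]
    - [[0.001,-0.001,0.003],[0,0,0],0.0]
    - [[0.001,-0.001,0.003],[0,0,0],0.0]
    - [[0.001,-0.001,0.003],[0,0,0],0.0]

```text
time_s: 15.7
tool_pos: [0.666, -0.0741, 0.1674]
eef_rot: [[-0.0, 1.0, 0.0], [1.0, 0.0, 0.001], [0.001, 0.0, -1.0]]
wrist_force: [0.3, 1.0, -1.2]
finger_gap: 0.173
```

```bash
python3 look.py d
python3 - <<'E'
from cell import bot
s=bot.state();print(s["time_s"],s["dq"].round(2),s["wrist_force"].round(2),s["finger_gap"])
E
```

```text
side tip pred [0.6653 0.0898 0.1853] [295. 292.] rp [296. 287.] pin [298. 332.] collar [446. 208.]
top tip pred [0.6653 0.0898 0.1853] [188. 332.] rp [191. 330.] pin [194. 344.] collar [436. 329.]
[ 0.66597804 -0.07412273  0.16743561] [0.     1.     0.0012] [-0.0013  0.0007 -0.0019] [ 0.   -0.07 -0.  ]
15.8 [ 0.11 -0.08  0.08 -0.03  0.02  0.04] [-0.89 -0.18 -0.89] 0.17747582890179905
```

View pics/sided.png

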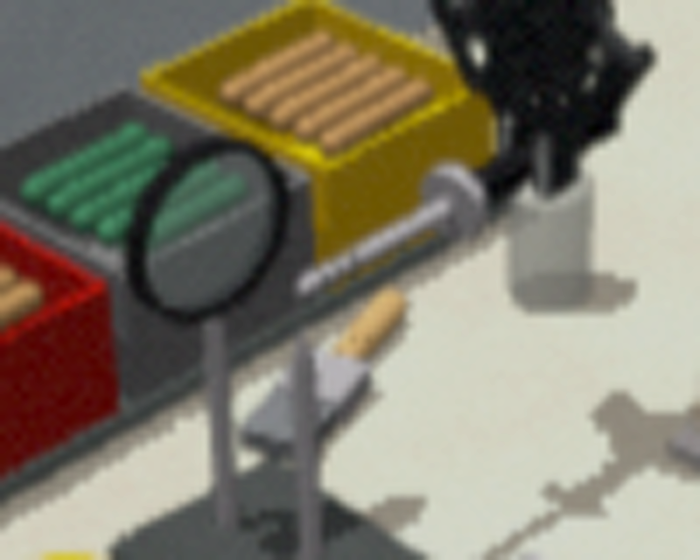

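View pics/topd.png

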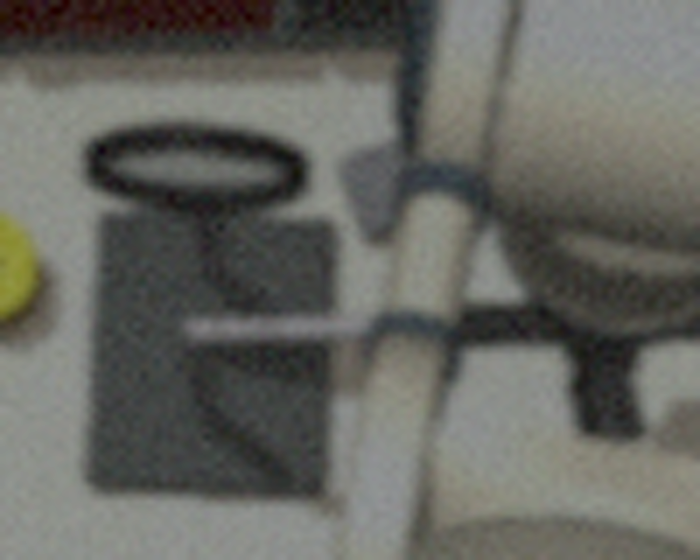

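```bash
python3 -c "
from cell import bot
print(bot.sign_off())"
```

```text
the job is handed in; nothing more can be done
None
```

I carried out the whole job in the order asked and handed it in at about 15.8 s. No verdict came back.

**Gauge:** I took the long gauge, the one at top-view pixel (390,180). I gripped it across the middle of the handle and lifted it straight out of its cradle.

**Bore check:** I pushed the rod down the guide tube until the collar stopped on the rim. The push reached about 16 N with no further travel, and side and wrist pictures showed the collar flush. I then drew the rod fully out along the bore, and a picture confirmed it was clear. The gauge had not slipped in the grip.

**Reading:** The gauge is still held, with the rod level to about 0.1° by the arm's pose. The tip is over the pin of the dark stand, with the rod running along the lens's face.
- **Position by the arm:** the tip was at about (0.665, 0.090, 0.185), against a target of (0.666, 0.0885, 0.187) that I measured with the cameras.
- **Touching nothing:** the wrist force was near zero (about 1 N) and the joints were almost still.

**What disagreed:**
- **Camera agreement:** the side and top cameras put the tip 1–3 mm from where the arm's pose says it is.
- **Height:** the side camera showed the tip slightly high, so I set it about 2 mm lower than the arm's figures alone would give.
- **Pin position:** the two wrist views put the pin's point about 4 mm apart, so I used an averaged position. It agreed with the lens position in the top and side views.
- **Bystanders:** I made no measured before-and-after check of the other objects. The ones in view in later pictures, including the short gauge, appeared to be where they started.

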